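Switch on the disc sander under its hinged guard

TASK

Switch on the disc sander at the box with the wide clear guard: with a fingertip lift the guard by its front lip, well up, and while the guard rests on the back of the finger push the toggle beneath it all the way over to the rear (away from the lip), which is on. Then draw the finger out and let the guard drop fully shut. Leave the narrow-guarded switch and the things lying on the bench alone.

Things in the scene. Friction and masses are not known exactly. Their poses are not given: they have to be found in the camera images.
- widebox: grey switch box, 110 (x) x 130 (y) x 60 mm high, screwed to the bench; origin at the centre of its underside; its -x side is its front and roughly faces the robot (yaw within 0.35 rad). On its flat top is the wide hinged guard: a clear 3 mm hood, 92 mm wide in y, from x=-53 to -1 mm, roof top 109 mm above the bench, open below, hinged at the rear along y at x=-5 mm, 66 mm above the bench
- widebox_lip (a point): middle of the front edge of the wide guard's level steel lip, half-way up its 4 mm; shut: at x=-71 mm, y=0 in the box's frame, 68 mm above the bench. The lip is as wide as the guard, juts 18 mm from its front plate and overhangs the box's front face by 16 mm, so a fingertip tilted forward gets under it
- widebox_guard (a joint): angle of the wide guard about its rear hinge, rad: 0 = shut, grows as the lip goes up and back, stop at 1.4. A weak spring and its weight (about 60 g) shut it from any angle, so the finger must keep it up while the toggle is flipped; about 1 N at the lip lifts it
- widebox_toggle (a joint): angle of the toggle under the wide guard, rad: 0 = off (leaning to the box's front), 0.7 = on (leaning to the rear). Pivot at x=-31 mm, y=0, 60 mm above the bench. It is stiff and stays where it is left, without a snap: push it to its stop; about 1.5 N rearward at its tip moves it
- slimbox: grey switch box, 110 (x) x 130 (y) x 60 mm high, screwed to the bench; origin at the centre of its underside; its -x side is its front and roughly faces the robot (yaw within 0.35 rad). On its flat top is the narrow hinged guard: a clear 3 mm hood, 46 mm wide in y, from x=-53 to -1 mm, roof top 109 mm above the bench, open below, hinged at the rear along y at x=-5 mm, 66 mm above the bench
- slimbox_lip (a point): middle of the front edge of the narrow guard's level steel lip, half-way up its 4 mm; shut: at x=-71 mm, y=0 in the box's frame, 68 mm above the bench. The lip is as wide as the guard, juts 18 mm from its front plate and overhangs the box's front face by 16 mm, so a fingertip tilted forward gets under it
- slimbox_guard (a joint): angle of the narrow guard about its rear hinge, rad: 0 = shut, grows as the lip goes up and back, stop at 1.4. A weak spring and its weight (about 60 g) shut it from any angle, so the finger must keep it up while the toggle is flipped; about 1 N at the lip lifts it
- slimbox_toggle (a joint): angle of the toggle under the narrow guard, rad: 0 = off (leaning to the box's front), 0.7 = on (leaning to the rear). Pivot at x=-31 mm, y=0, 60 mm above the bench. It is stiff and stays where it is left, without a snap: push it to its stop; about 1.5 N rearward at its tip moves it
- widebox_tip (a point): centre of the toggle's crossbar (12 mm thick, 20 mm long in y), 32 mm from the pivot; off: at x=-42 mm, y=0 in the box's frame, 90 mm above the bench
- tape: roll of masking tape lying flat, 90 mm across, 25 mm high, between the two switch boxes; loose; origin at the centre of its underside
- gluestick: white glue stick standing upright, 28 mm across, 95 mm high, between the boxes, farther back; loose; origin at the centre of its underside
- cutter: snap-off cutter knife, about 150 x 26 x 18 mm, lying on the left; loose; origin at the centre of its underside
- ruler: aluminium ruler 300 x 30 x 4 mm, lying on the right; loose; origin at the centre of its underside
- sandblock: cork sanding block 90 x 55 x 30 mm, on the left; loose; origin at the centre of its underside
- pot: white ceramic pencil pot, 76 mm across, 100 mm high, on the right; loose; origin at the centre of its underside
- offcut: plywood offcut 120 x 50 x 20 mm, lying in front, in the middle; loose; origin at the centre of its underside
There are look-alikes about, which are no part of the job. What is shaped like the slimbox but orange is not meant.

How it is judged:
By the outcome, as a careful person would: the job done as asked, in the order asked, and still so for the second after the job is handed in, with the robot touching nothing.
It also fails if it takes over 54 s, if anything falls off the work surface, if the arm or the gripper's body presses on something with over 40 N, if the wrist force passes 120 N, or if a joint passes its speed limit or range.

ROBOT

A 7-joint arm with a two-finger parallel gripper is mounted at the origin on the work surface. World frame = base frame: x ahead of the robot, y to its left, z up, the work surface at z = 0. Lengths are in m, angles in rad, forces in N, time in s.
With the tool pointing down it reaches from about 0.4 to 0.875 m from the base axis. Payload 19.3 kg.
Tool frame: the origin (TCP) lies midway between the tips of the shut fingers; the grasp point (between the pads) lies manip.grip_point_offset behind it (manip.grip_point_offset is the distance from the TCP to the grasp point, in m); z points along the fingers, y is the direction in which the jaws open and shut (so a half turn about z gives the same grasp; the last joint's range is limited). The gripper opens to 85 mm and grips with 20 to 120 N. Pads are 22 mm wide; open, the fingers measure 114 mm over their backs; the gripper's body (76 mm by 85 mm) begins 54 mm behind the grasp point. The pads swing forward as they close: fully open they stand 13 mm farther back than shut.
Start: joints at [1.262, 0.521, -0.036, 1.599, 0.021, 1.021, -0.113], TCP at [0.148, -0.607, 0.231] pointing down, gripper open.
Joint ranges: [-2.91, 2.91], [-0.3, 2.13], [-1.5, 1.42], [0.17, 2.43], [-1.26, 4.41], [0.16, 1.93], [-2.52, 2.52]. Speed limits (rad/s): [1.89, 1.89, 2.39, 2.39, 3.01, 3.01, 3.01].

INTERFACE

Orientations are given as a unit quaternion [x, y, z, w].
In Python, from bench import manip, camera gives the robot as it stands. The module is installed in compiled form; this text tells all that it offers.
- The arm moves only by the tool arm_command, never from a script. Its argument "motion" is a list of rows, each a list of 7 numbers: the finger opening in cm, from 0 to 8.54, then the shift along the tool's x, y, z in cm, then the turn, a rotation vector about the tool's x, y, z in degrees. A call has 1 to 8 rows; each row is the pose to reach, as a shift and turn from the pose commanded when the call began, along the tool's axes at that moment; what a row does not reach only later rows make up. A row lasts 1/8 s, in which the tool goes at most 62.5 mm and 10.7 degrees, less where a joint would pass 70% of its speed; a pose out of reach is approached as far as the arm can. A call with a gripper value outside its range is refused whole. The fingers move at their own pace and stop on an object; the grip force is fixed at half the most. Time passes only in rows, so rows that repeat a pose let the fingers close. It gives the time, the measured TCP pose, the force and the opening at its end, in the units of the state.
- manip.sense(): the state, without advancing time (a new reading comes with each control period).
- camera(name): name is "side" or "top" or "wrist"; returns a dict with "image" (384x512x3 uint8, red, green, blue), "fx", "fy", "cx", "cy" (pixels), "R" (3x3) and "t" (3): a world point X has camera coordinates R X + t; the wrist camera has in their place "mount" (4x4, takes a point from camera to tool coordinates, whose origin is the TCP and whose axes are the flange's). Camera axes: x right, y down, z forward; pixel columns grow to the right and rows downward; lengths in m; the calibration is good to about 2 mm. A picture is of the moment at which its call begins: read the wrist's pose just before it. There is no depth.
- manip.hand_in(): hands the job in, once; it reports no verdict.
The state is a dict: "t": time; "joints": joint angles; "dq": joint speeds; "joint_efforts": joint torques, N m; "tcp_pos": TCP position; "ee_rot": TCP orientation; "force": force on the tool from outside, world axes, zero at the start; "moment": the same for the moment, N m; "opening": finger opening in m.
Only numpy, scipy, OpenCV 4.12 (cv2) and the standard library are available. Lean on these libraries where they do the work, as an engineer would, in place of code of your own. Each camera call takes 0.05 s, during which the arm holds its last target.

## Working session

There is one attempt and no reset: what is moved stays moved. The work goes in short steps, Python scripts to look and compute and a tool call to move; the robot and the scene stay as the last step left them, time stands still between calls to the robot, and variables do not carry over. Pictures are saved under pics/ and viewed, and the job is handed in when it is done.

Besides the shell and the picture viewer there is one more tool, called after "Emit:" as a command line: name --pt "numbers of a row" for each row, then --argument value for the rest. arm_command: Moves the arm, as the interface text tells. Its arguments: {"type":"object","properties":{"motion":{"type":"array"}},"required":["motion"]}

```bash
mkdir -p pics; python3 - <<'E'
from bench import manip,camera
import cv2,pickle
s=manip.sense();print(s, manip.grip_point_offset)
for n in["side","top","wrist"]:
    c=camera(n);cv2.imwrite(f"pics/{n}0.png",c["image"][:,:,::-1]);pickle.dump(c,open(f"pics/{n}0.pkl","wb"))
    print(n,{k:v for k,v in c.items() if k!="image"})
E
```

```text
{'t': 0.0, 'joints': array([ 1.2617981 ,  0.522019  , -0.03633449,  1.59995533,  0.02118542,
        1.02108277, -0.11284063]), 'dq': array([-0.00103868, -0.00182504,  0.00065111,  0.00013607, -0.00030744,
       -0.00013137,  0.00018732]), 'joint_efforts': array([-3.39963417e-04, -9.27105403e+01,  1.97998904e+00, -3.69926906e+01,
        1.78713439e-02,  8.21323920e-03,  2.33147807e-05]), 'tcp_pos': array([ 0.14773649, -0.60697173,  0.23074139]), 'ee_rot': array([ 9.92883403e-01,  1.19089279e-01, -9.36336534e-05, -5.31900871e-04]), 'force': array([ 0.05186611,  0.72424549, -0.59988004]), 'moment': array([ 0.01767183,  0.05852291, -0.02496332]), 'opening': 0.08539267761707921} 0.0187
side {'fx': 354.274817201974, 'fy': 354.274817201974, 'cx': 254.7382208790161, 'cy': 195.03271632348984, 'R': array([[-0.9906023 , -0.1362862 ,  0.01153955],
       [-0.09100961,  0.59381798, -0.79943571],
       [ 0.10209966, -0.79297306, -0.60064081]]), 't': array([0.47971434, 0.12376489, 1.0888666 ])}
top {'fx': 361.67374180524234, 'fy': 361.67374180524234, 'cx': 253.16295052681846, 'cy': 192.63443750200477, 'R': array([[-0.01322784, -0.99989504, -0.00590988],
       [-0.99767884,  0.0135929 , -0.06672452],
       [ 0.06679785,  0.00501354, -0.99775393]]), 't': array([-0.01090639,  0.4648291 ,  1.29979509])}
wrist {'fx': 270.40072965496546, 'fy': 270.40072965496546, 'cx': 255.98025512802107, 'cy': 188.8399089893998, 'mount': array([[-2.36734744e-04, -9.59793235e-01, -2.80707837e-01,
         7.25342435e-02],
       [ 9.99999659e-01, -4.49186457e-04,  6.92504568e-04,
        -3.02374194e-04],
       [-7.90751358e-04, -2.80707577e-01,  9.59793015e-01,
        -1.43041990e-01],
       [ 0.00000000e+00,  0.00000000e+00,  0.00000000e+00,
         1.00000000e+00]])}
```

View pics/top0.png

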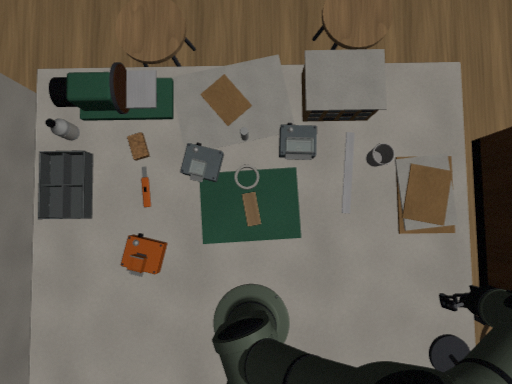

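View pics/side0.png

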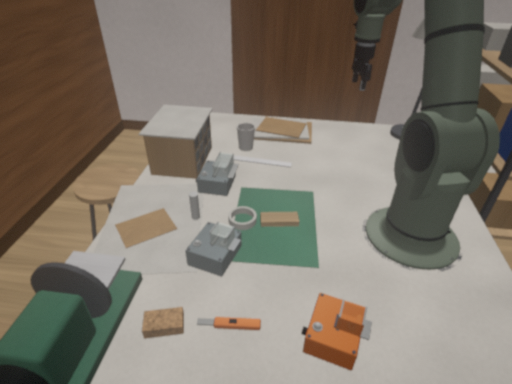

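```bash
python3 - <<'E'
import cv2,numpy as np
a=cv2.imread("pics/top0.png")
u=lambda im,x0,y0,w,h,k:cv2.resize(im[y0:y0+h,x0:x0+w],None,fx=k,fy=k,interpolation=cv2.INTER_CUBIC)
L=u(a,170,130,64,64,6);R=u(a,266,110,64,64,6)
b=cv2.imread("pics/side0.png")
L2=u(b,180,215,64,64,6)[:,:];R2=u(b,190,142,64,64,6)
cv2.imwrite("pics/crop.png",cv2.resize(np.vstack([np.hstack([L,R]),np.hstack([L2,R2])]),(600,600)))
E
```

```text
(no output)
```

View pics/crop.png

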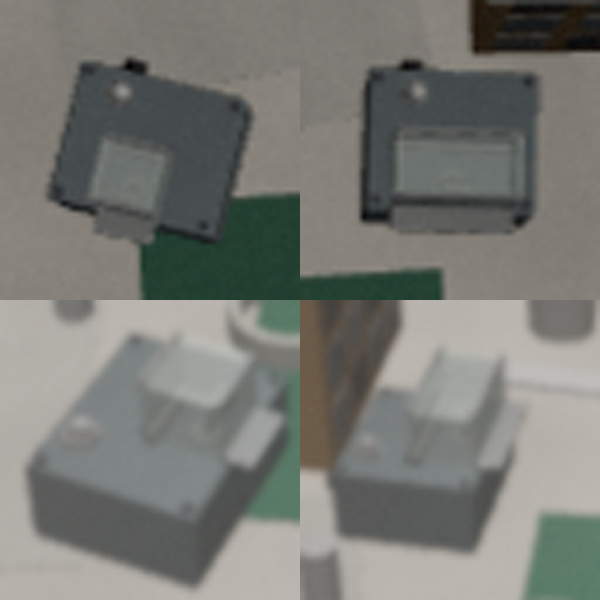

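```bash
cat > h.py <<'E'
import numpy as np,pickle
def ray(c,u,v,z,R=None,t=None):
    R=c["R"] if R is None else R;t=c["t"] if t is None else t
    d=R.T@np.array([(u-c["cx"])/c["fx"],(v-c["cy"])/c["fy"],1]);o=-R.T@t
    return o+d*(z-o[2])/d[2]
E
python3 - <<'E'
from h import *
c=pickle.load(open("pics/top0.pkl","rb"))
k=64/300
f=lambda x,y,z:print((x,y),ray(c,266+(x-300)*k-.5,110+y*k-.5,z).round(4))
f(392,231,.068);f(514,231,.068)
f(369,67,.06);f(540,73,.06)
for p in[(377,76),(531,83),(522,222),(375,198)]:f(*p,.06)
for p in[(395,130),(517,135),(524,200),(392,196)]:f(*p,.109)
E
```

```text
(392, 231) [ 0.5787 -0.1312  0.068 ]
(514, 231) [ 0.5774 -0.2225  0.068 ]
(369, 67) [ 0.7057 -0.1169  0.06  ]
(540, 73) [ 0.6992 -0.2463  0.06  ]
(377, 76) [ 0.6987 -0.1228  0.06  ]
(531, 83) [ 0.6916 -0.2393  0.06  ]
(522, 222) [ 0.5855 -0.23    0.06  ]
(375, 198) [ 0.6053 -0.1195  0.06  ]
(395, 130) [ 0.6462 -0.1313  0.109 ]
(517, 135) [ 0.6413 -0.2199  0.109 ]
(524, 200) [ 0.5935 -0.2238  0.109 ]
(392, 196) [ 0.5978 -0.1282  0.109 ]
```

The top view shows two grey boxes. The one at (202,161) has a narrow guard about 46 mm wide. The one at (298,141) has a guard and lip about 91 mm wide, so that one is the widebox. The orange one at (144,255) is a look-alike. The enlarged crop confirms this. Next I go to a viewing pose in front of the widebox.

```bash
cat >> h.py <<'E'
from scipy.spatial.transform import Rotation as Ro
def Rt(yaw,pitch): # tool rot: z down, x forward, pitched forward
    return Ro.from_euler('z',yaw)*Ro.from_euler('x',np.pi)*Ro.from_euler('y',pitch)
def move(s,p,R):
    R0=Ro.from_quat(s["ee_rot"])
    return (R0.inv().apply(np.array(p)-s["tcp_pos"])*100).round(2),np.degrees((R0.inv()*R).as_rotvec()).round(1)
E
python3 - <<'E'
from h import *
from bench import manip
s=manip.sense()
R=Rt(-.05,np.pi/4);print(R.as_matrix().round(3))
print(move(s,[.48,-.175,.22],R))
E
```

```text
[[ 0.706 -0.05   0.706]
 [-0.035 -0.999 -0.035]
 [ 0.707  0.    -0.707]]
(array([ 42.5 , -34.12,   1.11]), array([-6.5, 44.7, 15.7]))
```

View pics/wrist0.png

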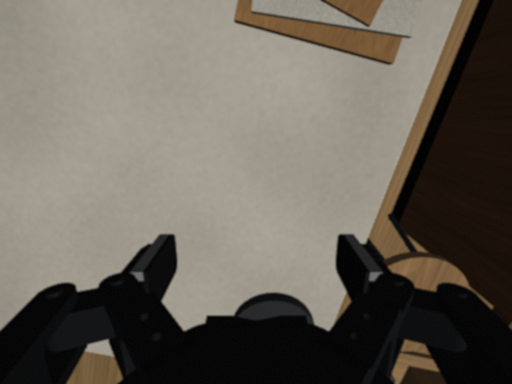

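Emit:
arm_command --pt "0 5 -4 0.1 0 0 0" --pt "0 10 -8 0.3 0 0 0" --pt "0 16 -12.8 0.4 -1 8 3" --pt "0 21 -17 0.5 -2 16 6" --pt "0 26.5 -21.3 0.7 -3 24 9" --pt "0 32 -25.6 0.8 -4.5 32 12" --pt "0 37 -29.7 0.9 -5.5 40 14" --pt "0 42.5 -34.1 1.1 -6.5 44.7 15.7"

```text
t: 1.15
tcp_pos: [0.4104, -0.2802, 0.2342]
ee_rot: [0.941, -0.001, 0.337, -0.004]
force: [0.9, 0.3, -0.7]
opening: 0.0
```

```bash
python3 - <<'E'
from bench import manip,camera
import cv2,pickle
from h import *
s=manip.sense();print(s["t"],s["tcp_pos"],s["ee_rot"],s["joints"],s["force"],s["opening"])
print(move(s,[.48,-.175,.22],Rt(-.05,np.pi/4)))
E
```

```text
1.15 [ 0.41042779 -0.2801582   0.23420181] [ 9.41481129e-01 -6.10166291e-04  3.37038365e-01 -4.24874938e-03] [ 1.55068044  0.3033155  -0.893403    2.3126275  -1.10130785  0.24241774
  0.20260617] [ 0.93922742  0.33342666 -0.69499118] 1.61163941671101e-05
(array([  4.43, -10.49,   5.59]), array([-2.3,  5.6,  1.9]))
```

Emit:
arm_command --pt "0 1.5 -3.5 1.9 -0.8 1.9 0.6" --pt "0 3 -7 3.7 -1.5 3.7 1.3" --pt "0 4.4 -10.5 5.6 -2.3 5.6 1.9" --pt "0 4.4 -10.5 5.6 -2.3 5.6 1.9" --pt "0 4.4 -10.5 5.6 -2.3 5.6 1.9"

```text
t: 1.78
tcp_pos: [0.4734, -0.1952, 0.2715]
ee_rot: [0.936, -0.016, 0.351, -0.009]
force: [0.4, -0.0, -0.4]
opening: 0.0
```

```bash
python3 - <<'E'
from bench import manip,camera
import cv2,pickle
from h import *
s=manip.sense();c=camera("wrist")
print(s["t"],s["tcp_pos"],s["ee_rot"],s["joints"].round(2),s["force"],s["opening"])
print(move(s,[.48,-.175,.22],Rt(-.05,np.pi/4)))
pickle.dump((s,c),open("pics/w1.pkl","wb"))
cv2.imwrite("pics/w1.png",cv2.resize(c["image"][:,:,::-1],(768,576),interpolation=cv2.INTER_CUBIC))
E
```

```text
1.775 [ 0.47342586 -0.19523629  0.27152465] [ 0.93609879 -0.01555141  0.35127087 -0.00927324] [ 1.32  0.18 -0.92  2.33 -1.26  0.16  0.06] [ 0.39280737 -0.00809129 -0.37054915] 3.588867514475563e-05
(array([-2.96, -1.89,  4.33]), array([-2.3,  3.9,  0. ]))
```

View pics/w1.png

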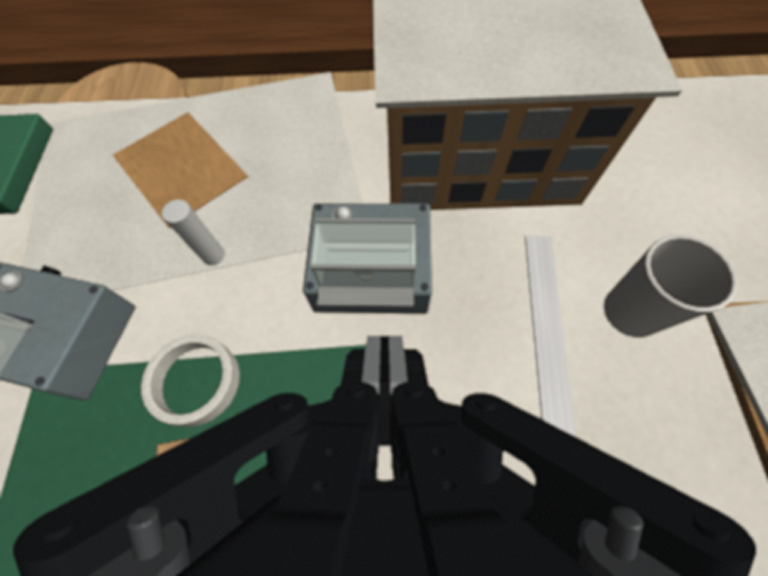

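```bash
cat > kin.py <<'E'
import numpy as np
from scipy.spatial.transform import Rotation as Ro
from scipy.optimize import least_squares
S=[([1.2617981,.522019,-.03633449,1.59995533,.02118542,1.02108277,-.11284063],[.14773649,-.60697173,.23074139],[.992883403,.119089279,-9.36e-5,-5.319e-4]),
([1.55068044,.3033155,-.893403,2.3126275,-1.10130785,.24241774,.20260617],[.41042779,-.2801582,.23420181],[.941481129,-6.1016e-4,.337038365,-4.24875e-3])]
def fk(q,P):
    c,d,h,a,b,L,e,f,g=P[:9]; sg=SG
    R=Ro.from_euler('z',q[0]+c); p=np.array([0,0,h])
    R=R*Ro.from_euler('y',q[1])
    R=R*Ro.from_euler('z',sg[0]*q[2]); p=p+R.apply([e,0,a])
    R=R*Ro.from_euler('y',q[3])
    p=p+R.apply([f,0,0])
    R=R*Ro.from_euler('z',sg[1]*q[4]); p=p+R.apply([0,0,b])
    R=R*Ro.from_euler('y',q[5]); p=p+R.apply([g,0,0])
    R=R*Ro.from_euler('z',sg[2]*q[6]+d); p=p+R.apply([0,0,L])
    return p,R
SG=(1,1,1)
E
cat > fit.py <<'E'
import kin,itertools
from kin import *
from bench import manip
s=manip.sense()
S.append((s["joints"],s["tcp_pos"],s["ee_rot"]))
def res(P):
    r=[]
    for q,p,o in S:
        pp,R=fk(q,P); r+=list((pp-p)*5)+list((Ro.from_quat(o).inv()*R).as_rotvec())
    r+=list(np.array(P[6:9])*.02)
    return r
out=[]
for sg in itertools.product([1,-1],repeat=3):
    kin.SG=sg
    for d0 in(0,1.57,3.14,-1.57):
        m=least_squares(res,[-2.594,d0,.37,.46,.46,.3,0,0,0]);out.append((m.cost,sg,m.x.round(4)))
out.sort(key=lambda t:t[0])
for o in out[:4]:print(o)
E
python3 fit.py
```

```text
(np.float64(0.036488571626758726), (-1, -1, 1), array([-2.832 ,  1.3899,  2.2315, -5.4539, -0.0575, -5.3618,  4.8545,
        0.2897,  0.6843]))
(np.float64(0.03648857162675877), (-1, -1, 1), array([-2.832 ,  1.3899,  2.2315, -5.4539, -0.0575, -5.3618,  4.8545,
        0.2897,  0.6843]))
(np.float64(0.036488571626758844), (-1, -1, 1), array([-2.832 ,  1.3899,  2.2315, -5.4539, -0.0575, -5.3618,  4.8545,
        0.2897,  0.6843]))
(np.float64(0.03648857162677166), (-1, -1, 1), array([-2.832 ,  1.3899,  2.2315, -5.4539, -0.0575, -5.3618,  4.8545,
        0.2897,  0.6843]))
```

```bash
cat > fit2.py <<'E'
from kin import *
import itertools
from bench import manip
s=manip.sense()
S.append((s["joints"],s["tcp_pos"],s["ee_rot"]))
out=[]
for ax in itertools.product(['x','z'],['x','z'],['x','z']):
  for sg in itertools.product([1,-1],repeat=6):
    def f(P):
        r=[]
        for q,p,o in S:
            R=Ro.from_euler('z',sg[5]*q[0]+P[0])*Ro.from_euler('y',q[1])*Ro.from_euler(ax[0],sg[0]*q[2])*Ro.from_euler('y',sg[1]*q[3])*Ro.from_euler(ax[1],sg[2]*q[4])*Ro.from_euler('y',sg[3]*q[5]+P[2])*Ro.from_euler(ax[2],sg[4]*q[6])*Ro.from_rotvec(P[3:6])
            r+=list((Ro.from_quat(o).inv()*R).as_rotvec())
        return r
    for c0 in (0,-2.6,1.5):
      m=least_squares(f,[c0,0,0,0,0,.5],max_nfev=60);out.append((m.cost,ax,sg,m.x.round(3)))
out.sort(key=lambda t:t[0])
for o in out[:6]:print(o)
E
python3 fit2.py
```

```text
(np.float64(2.9142356769877314e-16), ('z', 'z', 'x'), (-1, 1, -1, 1, 1, -1), array([  0.   , -79.449,   1.571,  -1.209,  -1.209,   1.209]))
(np.float64(2.9142356957369336e-16), ('z', 'z', 'z'), (-1, 1, -1, 1, 1, -1), array([ 0.   ,  5.792,  3.142, -2.221, -2.221,  0.   ]))
(np.float64(2.9142357045367505e-16), ('z', 'z', 'z'), (-1, 1, -1, 1, -1, -1), array([  0.   , -28.501,  -0.   ,   0.   ,   0.   ,   1.571]))
(np.float64(2.9142357123496654e-16), ('z', 'z', 'x'), (-1, 1, -1, 1, 1, -1), array([  0.   , -21.43 ,   1.571,  -1.209,  -1.209,   1.209]))
(np.float64(2.914235718381577e-16), ('z', 'z', 'x'), (-1, 1, -1, 1, -1, -1), array([  0.   , 120.81 ,  -1.571,   1.209,   1.209,   1.209]))
(np.float64(2.914235837415659e-16), ('z', 'z', 'z'), (-1, 1, -1, 1, -1, -1), array([ 0.   , 13.743, -0.   ,  0.   ,  0.   ,  1.571]))
```

```bash
cat > fit3.py <<'E'
import kin
from kin import *
kin.SG=(-1,-1,-1)
from bench import manip
s=manip.sense()
S.append((s["joints"],s["tcp_pos"],s["ee_rot"]))
def fk2(q,P): 
    q=np.array(q);return kin.fk(np.r_[-q[0],q[1:]],np.r_[0,np.pi/2,P])
def res(P):
    r=[]
    for q,p,o in S:
        pp,R=fk2(q,P); r+=list(pp-p)
    return r+list(np.array(P[4:])*.001)
m=least_squares(res,[.37,.46,.46,.3,0,0,0]);print(m.cost,m.x.round(4),np.abs(m.fun[:9]).max())
E
python3 fit3.py
```

```text
0.0004103288371766138 [-0.8177  2.5753  0.4075  1.9457 -1.4934 -0.2714 -0.1452] 0.01841053075620508
```

```bash
cat > fit4.py <<'E'
from kin import *
from bench import manip
import itertools
s=manip.sense()
S.append((s["joints"],s["tcp_pos"],s["ee_rot"]))
ang=lambda q:[('z',-q[0]),('y',q[1]),('z',-q[2]),('y',q[3]),('z',-q[4]),('y',q[5]),('z',np.pi/2-q[6])]
A=[];B=[]
for q,p,o in S:
    R=Ro.identity();M=[]
    for ax,a in ang(q):
        M.append(R.as_matrix());R=R*Ro.from_euler(ax,a)
    M.append(R.as_matrix())
    A.append(np.hstack(M));B.append(p)
A=np.vstack(A);B=np.hstack(B)
# columns 3*i+axis : offset in frame after i joints
base=[2,3*3+2,3*5+2,3*7+2]
for extra in [()]+[(e,) for e in range(24)]+list(itertools.combinations([0,3,6,9,12,15,18,1,4,7,10,13,16,19],2)):
    cols=base+list(extra)
    x,_,rk,_=np.linalg.lstsq(A[:,cols],B,rcond=None);r=np.abs(A[:,cols]@x-B).max()
    if r<.004 or not extra: print(extra,x.round(4),r.round(5),rk)
E
python3 fit4.py
```

```text
() [0.1667 0.6305 0.378  0.2982] 0.0587 4
(0, 3) [ 0.4155  0.4458  0.431   0.3454 -0.0625  0.0531] 0.00263 6
(0, 6) [ 0.465   0.4117  0.455   0.3243 -0.0633  0.058 ] 0.00081 6
(0, 18) [ 0.4368  0.4481  0.4317  0.3685 -0.065  -0.0525] 0.00309 6
(0, 10) [ 0.317   0.5342  0.4248  0.3255 -0.0214 -0.039 ] 0.00303 6
(0, 13) [ 0.317   0.5342  0.4248  0.3255 -0.0214 -0.039 ] 0.00303 6
(3, 10) [ 0.2675  0.5777  0.4213  0.3149 -0.0263 -0.0587] 0.00396 6
(3, 13) [ 0.2675  0.5777  0.4213  0.3149 -0.0263 -0.0587] 0.00396 6
(3, 16) [ 0.3406  0.5292  0.3533  0.3838  0.0567 -0.0567] 0.00312 6
(3, 19) [ 0.3406  0.5292  0.3533  0.3838  0.0567 -0.0567] 0.00312 6
(6, 16) [ 0.3922  0.4942  0.3778  0.3618  0.0619 -0.0574] 0.00206 6
(6, 19) [ 0.3922  0.4942  0.3778  0.3618  0.0619 -0.0574] 0.00206 6
(9, 4) [ 0.5191  0.1338  0.3952  0.0711  0.2543 -0.067 ] 0.00136 6
(9, 7) [ 0.5191  0.1338  0.3952  0.0711  0.2543 -0.067 ] 0.00136 6
(9, 10) [ 0.226   0.7179  0.4334  0.4501 -0.1214 -0.0553] 0.00065 6
(9, 13) [ 0.226   0.7179  0.4334  0.4501 -0.1214 -0.0553] 0.00065 6
(12, 10) [ 0.3589  0.5317  0.4413  0.3259 
[... 345 characters left out ...]
176 -0.0593] 0.00142 6
(18, 16) [ 0.3605  0.535   0.3507  0.4103 -0.0562 -0.0591] 0.00284 6
(18, 19) [ 0.3605  0.535   0.3507  0.4103 -0.0562 -0.0591] 0.00284 6
(4, 10) [ 0.3209  0.5291  0.4211  0.3277 -0.0217 -0.0375] 5e-05 6
(4, 13) [ 0.3209  0.5291  0.4211  0.3277 -0.0217 -0.0375] 5e-05 6
(7, 10) [ 0.3209  0.5291  0.4211  0.3277 -0.0217 -0.0375] 5e-05 6
(7, 13) [ 0.3209  0.5291  0.4211  0.3277 -0.0217 -0.0375] 5e-05 6
(10, 16) [ 0.2903  0.5636  0.3991  0.3378 -0.0398 -0.0187] 0.00268 6
(10, 19) [ 0.2903  0.5636  0.3991  0.3378 -0.0398 -0.0187] 0.00268 6
(13, 16) [ 0.2903  0.5636  0.3991  0.3378 -0.0398 -0.0187] 0.00268 6
(13, 19) [ 0.2903  0.5636  0.3991  0.3378 -0.0398 -0.0187] 0.00268 6
```

```bash
cat > rk.py <<'E'
import numpy as np
from scipy.spatial.transform import Rotation as Ro
from scipy.optimize import least_squares
from h import Rt,move
lo=np.array([-2.91,-.3,-1.5,.17,-1.26,.16,-2.52]);hi=np.array([2.91,2.13,1.42,2.43,4.41,1.93,2.52])
T=[(0,0,.3209),(0,-.0217,0),(0,0,.5291),(0,-.0375,0),(0,0,.4211),(0,0,0),(0,0,.3277)]
def fk(q,el=False):
    R=Ro.from_euler('z',-q[0]);p=np.array([0,0,.3209]);a=[('y',q[1]),('z',-q[2]),('y',q[3]),('z',-q[4]),('y',q[5]),('z',np.pi/2-q[6])]
    off=[None,(0,-.0217,.5291),None,(0,-.0375,.4211),None,(0,0,.3277)]
    P=[p]
    for (ax,an),o in zip(a,off):
        R=R*Ro.from_euler(ax,an)
        if o: p=p+R.apply(o);P.append(p)
    return (p,R,P) if el else (p,R)
def ik(p,R,q0,w=.02,mid=None,m=.06):
    mid=(lo+hi)/2 if mid is None else mid
    def f(q):
        pp,RR=fk(q);return np.r_[(pp-p)*10,(R.inv()*RR).as_rotvec()*3,(q-mid)/(hi-lo)*w]
    r=least_squares(f,np.clip(q0,lo+m+.001,hi-m-.001),bounds=(lo+m,hi-m))
    return r.x,np.linalg.norm(r.fun[:6])
E
python3 - <<'E'
from rk import *
rng=np.random.default_rng(0)
for tilt in(30,38,45,52):
  for pos in([.53,-.17,.1],[.585,-.177,.04],[.62,-.18,.09]):
    R=Rt(-.05,np.radians(tilt));sol=[]
    for k in range(30):
        q,e=ik(np.array(pos),R,rng.uniform(lo,hi),w=.005)
        if e<.03: sol.append((np.min(np.minimum(q-lo,hi-q)),tuple(q.round(2))))
    sol=sorted(set(sol),reverse=True);
    print(tilt,pos)
    seen=[]
    for s in sol:
        if all(np.abs(np.array(s[1])-x).max()>.3 for x in seen):seen.append(np.array(s[1]));print("   ",round(s[0],2),s[1])
E
```

```text
30 [0.53, -0.17, 0.1]
    0.06 (np.float64(0.33), np.float64(0.51), np.float64(0.08), np.float64(2.21), np.float64(4.35), np.float64(0.22), np.float64(0.66))
    0.06 (np.float64(0.88), np.float64(0.59), np.float64(-0.56), np.float64(2.33), np.float64(2.69), np.float64(0.22), np.float64(2.46))
30 [0.585, -0.177, 0.04]
    0.06 (np.float64(0.67), np.float64(0.73), np.float64(-0.33), np.float64(2.18), np.float64(3.08), np.float64(0.22), np.float64(2.06))
    0.06 (np.float64(-0.32), np.float64(0.99), np.float64(0.98), np.float64(2.09), np.float64(4.35), np.float64(0.87), np.float64(0.3))
    0.06 (np.float64(-0.13), np.float64(0.81), np.float64(0.66), np.float64(2.09), np.float64(4.35), np.float64(0.59), np.float64(0.45))
30 [0.62, -0.18, 0.09]
38 [0.53, -0.17, 0.1]
    0.12 (np.float64(-0.02), np.float64(0.64), np.float64(0.6), np.float64(2.31), np.float64(4.11), np.float64(0.67), np.float64(0.84))
38 [0.585, -0.177, 0.04]
    0.24 (np.float64(-0.01), np.float64(0.81), np.float64(0.55), np.float64(2.19), np.float64(4.0), np.float64(0.71), np.float64(0.86))
38 [0.62, -0.18, 0.09]
    0
[... 249 characters left out ...]
07), np.float64(1.37), np.float64(0.57))
45 [0.585, -0.177, 0.04]
    0.17 (np.float64(0.15), np.float64(0.83), np.float64(0.39), np.float64(2.26), np.float64(3.78), np.float64(0.85), np.float64(1.17))
45 [0.62, -0.18, 0.09]
    0.25 (np.float64(0.04), np.float64(0.74), np.float64(0.5), np.float64(2.18), np.float64(3.93), np.float64(0.72), np.float64(0.94))
52 [0.53, -0.17, 0.1]
52 [0.585, -0.177, 0.04]
    0.11 (np.float64(0.27), np.float64(0.89), np.float64(0.28), np.float64(2.32), np.float64(3.66), np.float64(1.05), np.float64(1.36))
52 [0.62, -0.18, 0.09]
    0.18 (np.float64(0.18), np.float64(0.77), np.float64(0.36), np.float64(2.25), np.float64(3.74), np.float64(0.89), np.float64(1.2))
```

```bash
cat >> rk.py <<'E'
vmax=np.array([1.89,1.89,2.39,2.39,3.01,3.01,3.01])
def jac(q):
    p,R=fk(q);J=np.zeros((6,7));e=1e-5
    for i in range(7):
        d=np.array(q,float);d[i]+=e;pp,RR=fk(d);J[:3,i]=(pp-p)/e;J[3:,i]=(RR*R.inv()).as_rotvec()/e
    return J
def sim(q,rows,sub=10,lam=1e-3,rest=None,k=0):
    """rows: list of (p,R) world targets; min-norm damped IK stepping"""
    q=np.array(q,float);out=[]
    p,R=fk(q)
    for pt,Rtt in rows:
        dv=pt-p;dr=(Rtt*R.inv()).as_rotvec()
        n=max(1,np.linalg.norm(dv)/.0625,np.degrees(np.linalg.norm(dr))/10.7)
        p1=p+dv/n;R1=Ro.from_rotvec(dr/n)*R
        for j in range(sub):
            f=(j+1)/sub;pj=p+(p1-p)*f;Rj=Ro.from_rotvec(dr/n*f)*R
            cp,cR=fk(q);e=np.r_[pj-cp,(Rj*cR.inv()).as_rotvec()];J=jac(q)
            Ji=J.T@np.linalg.inv(J@J.T+lam*np.eye(6)*.1);dq=Ji@e
            if rest is not None: dq=dq+(np.eye(7)-Ji@J)@(rest-q)*k/sub
            mx=np.max(np.abs(dq)/(vmax*.7*.125/sub));dq/=max(1,mx)
            q=np.clip(q+dq,lo,hi)
        p,R=fk(q);out.append(q.copy())
    return np.array(out)
E
python3 - <<'E'
from rk import *
q0=[1.2618,.522,-.0363,1.6,.0212,1.0211,-.1128]
p0,R0=fk(q0)
rows=[[5,-4,.1,0,0,0],[10,-8,.3,0,0,0],[16,-12.8,.4,-1,8,3],[21,-17,.5,-2,16,6],[26.5,-21.3,.7,-3,24,9],[32,-25.6,.8,-4.5,32,12],[37,-29.7,.9,-5.5,40,14],[42.5,-34.1,1.1,-6.5,44.7,15.7]]
tg=[(p0+R0.apply(np.array(r[:3])/100),R0*Ro.from_rotvec(np.radians(r[3:]))) for r in rows]
mid=(lo+hi)/2
for rest,k in[(None,0),(mid,.1),(mid,.3),(np.array(q0),.1),(np.array(q0),.5)]:
    o=sim(q0,tg,rest=rest,k=k);print(k,o[-1].round(2))
print("actual [1.55 .30 -.89 2.31 -1.10 .24 .20]")
E
```

```text
0 [ 1.19  0.21 -0.58  2.3  -1.16  0.28  0.16]
0.1 [ 1.1   0.21 -0.46  2.3  -1.19  0.31  0.19]
0.3 [ 0.99  0.2  -0.33  2.3  -1.22  0.34  0.23]
0.1 [ 1.2   0.21 -0.58  2.3  -1.16  0.28  0.16]
0.5 [ 1.19  0.21 -0.58  2.3  -1.16  0.28  0.16]
actual [1.55 .30 -.89 2.31 -1.10 .24 .20]
```

```bash
cat > path.py <<'E'
from rk import *
def dens(qs,maxdeg=9.5,maxmm=50):
    out=[]
    for a,b in zip(qs[:-1],qs[1:]):
        a=np.array(a);b=np.array(b);n=1
        while True:
            P=[fk(a+(b-a)*i/n) for i in range(n+1)]
            ok=all(np.linalg.norm(P[i+1][0]-P[i][0])<maxmm/1e3 and np.degrees((P[i+1][1]*P[i][1].inv()).magnitude())<maxdeg for i in range(n)) and np.all(np.abs(b-a)/n<.6*vmax*.125)
            if ok:break
            n+=1
        out+=[a+(b-a)*(i+1)/n for i in range(n)]
    return out
def rows(s,targets):
    """world targets -> rows relative to pose s=(p,R)"""
    p0,R0=s;o=[]
    for p,R in targets:
        o.append([0]+list((R0.inv().apply(p-p0)*100).round(1))+list(np.degrees((R0.inv()*R).as_rotvec()).round(0)))
    return [[float(x) for x in r] for r in o]
E
python3 - <<'E'
from path import *
from bench import manip
q=manip.sense()["joints"]
W=[q,[.9,.3,-.5,1.9,-.3,.8,-.3],[.3,.35,0,1.8,1.8,.8,.5],[.1,.4,.3,2.0,3.7,.75,1.1]]
d=dens(W);print(len(d))
tg=[fk(x) for x in d]
o=sim(q,tg)
for i in range(0,len(d),3):print(i,tg[i][0].round(2),tg[i][1].as_matrix()[:,2].round(2),d[i].round(2),o[i].round(2),fk(o[i])[0].round(2))
print(o[-1].round(2))
E
```

```text
39
0 [ 0.5  -0.16  0.26] [ 0.66  0.1  -0.74] [ 1.25  0.2  -0.85  2.25 -1.1   0.27 -0.  ] [ 1.26  0.2  -0.86  2.25 -1.1   0.26 -0.01] [ 0.5  -0.16  0.26]
3 [ 0.52 -0.16  0.28] [ 0.51  0.27 -0.81] [ 1.04  0.26 -0.64  2.04 -0.62  0.59 -0.18] [ 1.08  0.27 -0.7   2.04 -0.59  0.58 -0.21] [ 0.52 -0.16  0.28]
6 [ 0.5  -0.23  0.27] [ 0.27  0.17 -0.95] [ 0.87  0.3  -0.47  1.89 -0.18  0.8  -0.26] [ 0.94  0.31 -0.57  1.9  -0.14  0.79 -0.3 ] [ 0.5  -0.23  0.27]
9 [ 0.48 -0.3   0.27] [ 0.16 -0.07 -0.98] [ 0.77  0.31 -0.39  1.88  0.17  0.8  -0.12] [ 0.87  0.32 -0.51  1.88  0.22  0.81 -0.18] [ 0.48 -0.3   0.27]
12 [ 0.49 -0.37  0.29] [ 0.11 -0.33 -0.94] [ 0.67  0.32 -0.31  1.86  0.52  0.8   0.01] [ 0.79  0.33 -0.46  1.87  0.58  0.83 -0.05] [ 0.49 -0.37  0.29]
15 [ 0.52 -0.43  0.34] [ 0.13 -0.57 -0.81] [ 0.57  0.33 -0.22  1.84  0.87  0.8   0.14] [ 0.72  0.34 -0.42  1.85  0.94  0.85  0.09] [ 0.52 -0.43  0.34]
18 [ 0.56 -0.47  0.41] [ 0.2  -0.75 -0.62] [ 0.47  0.34 -0.14  1.83  1.22  0.8   0.28] [ 0.65  0.35 -0.38  1.83  1.28  0.88  0.25] [ 0.56 -0.47  0.41]
21 [ 0.62 -0.48  0.49] [ 0.33 -0.85 -0.4 ] [
[... 170 characters left out ...]
 1.93 0.8  0.54] [ 0.54  0.37 -0.32  1.81  1.95  0.91  0.6 ] [ 0.68 -0.45  0.55]
27 [ 0.73 -0.41  0.57] [ 0.64 -0.77 -0.03] [0.25 0.36 0.08 1.85 2.31 0.79 0.66] [ 0.52  0.37 -0.28  1.85  2.29  0.88  0.78] [ 0.73 -0.41  0.57]
30 [ 0.77 -0.35  0.57] [ 0.8  -0.6   0.04] [0.21 0.37 0.14 1.89 2.69 0.78 0.78] [ 0.51  0.38 -0.25  1.9   2.64  0.85  0.95] [ 0.77 -0.35  0.57]
33 [ 0.79 -0.27  0.54] [ 0.92 -0.39  0.03] [0.17 0.38 0.2  1.93 3.07 0.77 0.9 ] [ 0.5   0.39 -0.23  1.94  2.98  0.8   1.12] [ 0.79 -0.27  0.54]
36 [ 0.79 -0.2   0.48] [ 0.98 -0.16 -0.07] [0.13 0.39 0.26 1.97 3.45 0.76 1.02] [ 0.51  0.4  -0.22  1.98  3.33  0.73  1.28] [ 0.79 -0.2   0.48]
[ 0.52  0.4  -0.22  2.01  3.58  0.67  1.37]
```

```bash
cat > p2.py <<'E'
from path import *
def cart(s,p,R,n):
    p0,R0=s;rv=(R*R0.inv()).as_rotvec()
    return [(p0+(np.array(p)-p0)*i/n,Ro.from_rotvec(rv*i/n)*R0) for i in range(1,n+1)]
E
python3 - <<'E'
from p2 import *
from bench import manip
q=[ 0.52,0.4,-0.22,2.01,3.58,0.67,1.37]
for p,t in [([.56,-.17,.25],45),([.53,-.17,.1],45),([.575,-.177,.05],45),([.59,-.177,.1],45),([.62,-.18,.095],45)]:
    s=fk(q);tg=cart(s,p,Rt(-.05,np.radians(t)),10);q=sim(q,tg)[-1]
    print(p,fk(q)[0].round(3),q.round(2),np.minimum(q-lo,hi-q).min().round(2),(Rt(-.05,np.radians(t)).inv()*fk(q)[1]).magnitude().round(3))
q=manip.sense()["joints"]
W=[q,[.9,.3,-.5,1.9,-.3,.8,-.3],[.3,.35,0,1.8,1.8,.8,.5],[.1,.4,.3,2.0,3.7,.75,1.1]]
for r in rows(fk(q),[fk(x) for x in dens(W)][:8]):print(r)
E
```

```text
Traceback (most recent call last):
AttributeError: 'float' object has no attribute 'round'
```

```bash

python3 - <<'E'
from p2 import *
from bench import manip
q=[ 0.52,0.4,-0.22,2.01,3.58,0.67,1.37]
for p,t in [([.56,-.17,.25],45),([.53,-.17,.1],45),([.575,-.177,.05],45),([.59,-.177,.1],45),([.62,-.18,.095],45)]:
    s=fk(q);tg=cart(s,p,Rt(-.05,np.radians(t)),10);q=sim(q,tg)[-1]
    print(p,fk(q)[0].round(3),q.round(2),np.minimum(q-lo,hi-q).min().round(2),(Rt(-.05,np.radians(t)).inv()*fk(q)[1]).magnitude())
q=manip.sense()["joints"]
W=[q,[.9,.3,-.5,1.9,-.3,.8,-.3],[.3,.35,0,1.8,1.8,.8,.5],[.1,.4,.3,2.0,3.7,.75,1.1]]
for r in rows(fk(q),[fk(x) for x in dens(W)][:8]):print(r)
E
```

```text
[0.56, -0.17, 0.25] [ 0.563 -0.167  0.253] [ 0.9   0.28 -0.54  2.23  4.19  0.16  0.86] 0.0 0.016663947853726185
[0.53, -0.17, 0.1] [ 0.53 -0.17  0.1 ] [ 0.52  0.62 -0.    2.4   3.67  0.68  1.49] 0.03 1.4053825744300694e-05
[0.575, -0.177, 0.05] [ 0.575 -0.177  0.05 ] [0.47 0.76 0.01 2.3  3.61 0.72 1.51] 0.13 1.6824490814475798e-07
[0.59, -0.177, 0.1] [ 0.59  -0.177  0.1  ] [ 0.49  0.64 -0.04  2.27  3.66  0.57  1.44] 0.16 1.8050995663046729e-06
[0.62, -0.18, 0.095] [ 0.62  -0.18   0.095] [ 0.48  0.67 -0.06  2.2   3.65  0.52  1.43] 0.23 1.6929015140878492e-07
[0.0, 2.9, -1.0, 0.6, 5.0, 1.0, -6.0]
[0.0, 4.7, -1.7, 0.9, 10.0, 0.0, -12.0]
[0.0, 5.5, -1.8, 1.1, 14.0, -2.0, -18.0]
[0.0, 5.5, -1.1, 1.0, 17.0, -6.0, -23.0]
[0.0, 5.0, 0.5, 0.8, 18.0, -11.0, -29.0]
[0.0, 4.3, 3.1, 0.2, 19.0, -18.0, -34.0]
[0.0, 3.3, 5.4, 0.2, 18.0, -21.0, -42.0]
[0.0, 2.6, 7.8, 0.0, 16.0, -24.0, -51.0]
```

Emit:
arm_command --pt "0 2.9 -1.0 0.6 5 1 -6" --pt "0 4.7 -1.7 0.9 10 0 -12" --pt "0 5.5 -1.8 1.1 14 -2 -18" --pt "0 5.5 -1.1 1.0 17 -6 -23" --pt "0 5.0 0.5 0.8 18 -11 -29" --pt "0 4.3 3.1 0.2 19 -18 -34" --pt "0 3.3 5.4 0.2 18 -21 -42" --pt "0 2.6 7.8 0 16 -24 -51"

```text
t: 2.82
tcp_pos: [0.4905, -0.276, 0.2852]
ee_rot: [0.892, 0.435, 0.124, 0.013]
force: [0.5, -0.6, -1.1]
opening: -0.0
```

```bash
cat > nxt.py <<'E'
from p2 import *
from bench import manip
import sys
def go(W,k=8):
    s=manip.sense();q=s["joints"];print(round(s["t"],2),s["tcp_pos"].round(3),q.round(2),"fkerr",np.abs(fk(q)[0]-s["tcp_pos"]).max().round(5),s["force"].round(1))
    d=dens([q]+W);print("left",len(d))
    o=sim(q,[fk(x) for x in d]);print("sim end",o[-1].round(2))
    for r in rows(fk(q),[fk(x) for x in d][:k]):print(r)
E
python3 -c "
from nxt import *
go([[.3,.35,0,1.8,1.8,.8,.5],[.1,.4,.3,2.0,3.7,.75,1.1]])"
```

```text
2.83 [ 0.491 -0.276  0.285] [ 0.89  0.32 -0.47  1.82 -0.04  0.86 -0.19] fkerr 0.00706 [ 0.5 -0.6 -1.1]
left 31
sim end [ 0.47  0.39 -0.16  2.01  3.6   0.68  1.34]
[0.0, -2.2, 1.0, -0.2, -1.0, -5.0, -7.0]
[0.0, -4.3, 2.2, -0.6, -1.0, -11.0, -15.0]
[0.0, -6.1, 3.6, -1.3, -2.0, -16.0, -22.0]
[0.0, -7.7, 5.2, -2.2, -2.0, -21.0, -29.0]
[0.0, -9.0, 7.0, -3.4, -2.0, -27.0, -37.0]
[0.0, -10.0, 9.0, -4.8, -2.0, -32.0, -44.0]
[0.0, -10.5, 11.0, -6.3, -1.0, -38.0, -52.0]
[0.0, -10.8, 13.1, -8.0, -1.0, -43.0, -59.0]
```

Emit:
arm_command --pt "0 -2.2 1.0 -0.2 -1 -5 -7" --pt "0 -4.3 2.2 -0.6 -1 -11 -15" --pt "0 -6.1 3.6 -1.3 -2 -16 -22" --pt "0 -7.7 5.2 -2.2 -2 -21 -29" --pt "0 -9.0 7.0 -3.4 -2 -27 -37" --pt "0 -10.0 9.0 -4.8 -2 -32 -44" --pt "0 -10.5 11.0 -6.3 -1 -38 -52" --pt "0 -10.8 13.1 -8.0 -1 -43 -59"

```text
t: 3.82
tcp_pos: [0.5091, -0.4478, 0.3576]
ee_rot: [0.551, 0.773, -0.217, 0.229]
force: [0.2, -0.2, 0.6]
opening: -0.0001
```

```bash
python3 -c "
from nxt import *
go([[.3,.35,0,1.8,1.8,.8,.5],[.1,.4,.3,2.0,3.7,.75,1.1]])"
```

```text
3.83 [ 0.509 -0.448  0.358] [ 0.66  0.33 -0.36  1.75  0.87  0.92  0.18] fkerr 0.02399 [ 0.2 -0.2  0.6]
left 23
sim end [ 0.47  0.4  -0.17  2.01  3.6   0.68  1.34]
[0.0, -2.5, 0.4, -0.4, 1.0, -5.0, -7.0]
[0.0, -5.0, 1.2, -1.1, 2.0, -11.0, -14.0]
[0.0, -7.2, 2.2, -2.0, 3.0, -16.0, -22.0]
[0.0, -9.2, 3.6, -3.3, 5.0, -21.0, -29.0]
[0.0, -11.0, 5.2, -4.7, 6.0, -26.0, -37.0]
[0.0, -12.4, 7.0, -6.4, 8.0, -31.0, -45.0]
[0.0, -13.5, 9.0, -8.2, 10.0, -36.0, -52.0]
[0.0, -14.3, 11.2, -10.1, 12.0, -41.0, -60.0]
```

```bash
cat > fit5.py <<'E'
from kin import *
from bench import manip
import itertools,pickle,os
s=manip.sense()
S.append((np.array([1.32,.18,-.92,2.33,-1.26,.16,.06]),None,None)) if 0 else None
f="samples.pkl";L=pickle.load(open(f,"rb")) if os.path.exists(f) else list(S)
if not any(np.allclose(x[0],s["joints"]) for x in L): L.append((s["joints"],s["tcp_pos"],s["ee_rot"]))
w=pickle.load(open("pics/w1.pkl","rb"))[0]
if not any(np.allclose(x[0],w["joints"]) for x in L): L.append((w["joints"],w["tcp_pos"],w["ee_rot"]))
pickle.dump(L,open(f,"wb"))
ang=lambda q:[('z',-q[0]),('y',q[1]),('z',-q[2]),('y',q[3]),('z',-q[4]),('y',q[5]),('z',np.pi/2-q[6])]
A=[];B=[]
for q,p,o in L:
    R=Ro.identity();M=[]
    for ax,a in ang(q):
        M.append(R.as_matrix());R=R*Ro.from_euler(ax,a)
    M.append(R.as_matrix());print("rot err",(Ro.from_quat(o).inv()*R).magnitude())
    A.append(np.hstack(M));B.append(p)
A=np.vstack(A);B=np.hstack(B)
base=[2,11,17,23]
res=[]
for n in range(4):
  for extra in itertools.combinations([0,3,6,9,12,15,18,1,4,10,16],n):
    cols=base+list(extra)
    x,_,rk,_=np.linalg.lstsq(A[:,cols],B,rcond=None);res.append((np.abs(A[:,cols]@x-B).max().round(5),extra,x.round(4)))
res.sort(key=lambda t:t[0])
for r in res[:6]:print(r)
E
python3 fit5.py
```

```text
rot err 6.520106522396061e-08
rot err 5.0063441660444244e-09
rot err 5.959374814064025e-16
rot err 7.419712595145466e-16
(np.float64(0.0), (4, 10, 16), array([ 3.203e-01,  5.297e-01,  4.207e-01,  3.279e-01, -2.130e-02,
       -3.750e-02, -4.000e-04]))
(np.float64(0.0001), (15, 4, 10), array([ 3.213e-01,  5.290e-01,  4.210e-01,  3.285e-01, -5.000e-04,
       -2.230e-02, -3.690e-02]))
(np.float64(0.00015), (9, 4, 10), array([ 3.209e-01,  5.294e-01,  4.214e-01,  3.279e-01, -4.000e-04,
       -2.160e-02, -3.750e-02]))
(np.float64(0.00018), (12, 4, 10), array([ 3.211e-01,  5.290e-01,  4.212e-01,  3.277e-01, -1.000e-04,
       -2.180e-02, -3.740e-02]))
(np.float64(0.00018), (18, 4, 10), array([ 3.214e-01,  5.288e-01,  4.212e-01,  3.278e-01, -1.000e-04,
       -2.190e-02, -3.740e-02]))
(np.float64(0.00019), (4, 10), array([ 0.3212,  0.529 ,  0.4213,  0.3277, -0.0218, -0.0374]))
```

```bash
sed -i 's/off=\[.*/off=[(0,-.0218,0),(0,-.0374,.529),None,(0,0,.4213),None,(0,0,.3277)]/; s/\[0,0,.3209\]/[0,0,.3212]/' rk.py; python3 -c "
from nxt import *
go([[.3,.35,0,1.8,1.8,.8,.5],[.1,.4,.3,2.0,3.7,.75,1.1]])
q=[ 0.47,0.4,-0.17,2.01,3.6,0.68,1.34]
for p,t in [([.56,-.17,.25],50),([.53,-.17,.1],45),([.575,-.177,.05],45),([.59,-.177,.1],45),([.62,-.18,.095],45)]:
    s=fk(q);tg=cart(s,p,Rt(-.05,np.radians(t)),10);q=sim(q,tg)[-1]
    print(p,fk(q)[0].round(3),q.round(2),np.minimum(q-lo,hi-q).min().round(2),(Rt(-.05,np.radians(t)).inv()*fk(q)[1]).magnitude())
"
```

```text
3.83 [ 0.509 -0.448  0.358] [ 0.66  0.33 -0.36  1.75  0.87  0.92  0.18] fkerr 0.00013 [ 0.2 -0.2  0.6]
left 23
sim end [ 0.47  0.39 -0.18  1.98  3.6   0.64  1.33]
[0.0, -2.6, 0.2, 0.0, 1.0, -5.0, -7.0]
[0.0, -5.1, 0.7, -0.3, 2.0, -11.0, -14.0]
[0.0, -7.5, 1.4, -0.9, 3.0, -16.0, -22.0]
[0.0, -9.8, 2.5, -1.8, 5.0, -21.0, -29.0]
[0.0, -11.9, 3.8, -3.0, 6.0, -26.0, -37.0]
[0.0, -13.6, 5.4, -4.3, 8.0, -31.0, -45.0]
[0.0, -15.1, 7.3, -5.9, 10.0, -36.0, -52.0]
[0.0, -16.3, 9.3, -7.6, 12.0, -41.0, -60.0]
[0.56, -0.17, 0.25] [ 0.56 -0.17  0.25] [ 0.42  0.27 -0.15  2.37  3.56  0.38  1.36] 0.06 4.103644512586173e-06
[0.53, -0.17, 0.1] [ 0.548 -0.176  0.109] [ 0.35  0.61 -0.04  2.43  3.4   0.71  1.58] 0.0 0.02988686818338088
[0.575, -0.177, 0.05] [ 0.575 -0.177  0.05 ] [ 0.32  0.76 -0.04  2.35  3.37  0.75  1.6 ] 0.08 1.4685160452478362e-07
[0.59, -0.177, 0.1] [ 0.59  -0.177  0.1  ] [ 0.33  0.64 -0.06  2.32  3.39  0.6   1.55] 0.11 9.550452752348092e-07
[0.62, -0.18, 0.095] [ 0.62  -0.18   0.095] [ 0.31  0.66 -0.06  2.25  3.39  0.56  1.54] 0.18 1.2559629325333015e-07
```

Emit:
arm_command --pt "0 -2.6 0.2 0 1 -5 -7" --pt "0 -5.1 0.7 -0.3 2 -11 -14" --pt "0 -7.5 1.4 -0.9 3 -16 -22" --pt "0 -9.8 2.5 -1.8 5 -21 -29" --pt "0 -11.9 3.8 -3.0 6 -26 -37" --pt "0 -13.6 5.4 -4.3 8 -31 -45" --pt "0 -15.1 7.3 -5.9 10 -36 -52" --pt "0 -16.3 9.3 -7.6 12 -41 -60"

```text
t: 4.82
tcp_pos: [0.6353, -0.4983, 0.5075]
ee_rot: [0.014, 0.79, -0.545, 0.281]
force: [-0.6, 0.1, 0.2]
opening: -0.0002
```

```bash
python3 -c "
from nxt import *
go([[.25,.35,0.1,1.85,2.5,.8,.8],[.2,.35,.1,2.1,3.5,.65,1.3]])"
```

```text
4.83 [ 0.635 -0.498  0.508] [ 0.5   0.36 -0.27  1.78  1.81  0.89  0.56] fkerr 0.00035 [-0.6  0.1  0.2]
left 16
sim end [ 0.42  0.35 -0.18  2.09  3.41  0.61  1.45]
[0.0, -1.9, -1.3, 0.0, 3.0, -4.0, -8.0]
[0.0, -3.8, -2.3, -0.2, 6.0, -8.0, -16.0]
[0.0, -5.8, -3.0, -0.6, 9.0, -11.0, -23.0]
[0.0, -7.7, -3.4, -1.2, 11.0, -14.0, -31.0]
[0.0, -9.6, -3.6, -1.9, 14.0, -18.0, -40.0]
[0.0, -11.3, -3.4, -2.8, 17.0, -21.0, -48.0]
[0.0, -12.5, -1.2, -4.0, 18.0, -24.0, -56.0]
[0.0, -13.4, 1.2, -5.3, 19.0, -28.0, -63.0]
```

Emit:
arm_command --pt "0 -1.9 -1.3 0 3 -4 -8" --pt "0 -3.8 -2.3 -0.2 6 -8 -16" --pt "0 -5.8 -3.0 -0.6 9 -11 -23" --pt "0 -7.7 -3.4 -1.2 11 -14 -31" --pt "0 -9.6 -3.6 -1.9 14 -18 -40" --pt "0 -11.3 -3.4 -2.8 17 -21 -48" --pt "0 -12.5 -1.2 -4.0 18 -24 -56" --pt "0 -13.4 1.2 -5.3 19 -28 -63"

```text
t: 5.82
tcp_pos: [0.729, -0.4093, 0.5718]
ee_rot: [0.476, -0.499, 0.713, -0.126]
force: [0.3, 0.6, -0.9]
opening: 0.0
```

```bash
python3 -c "
from nxt import *
go([[.2,.35,.1,2.1,3.5,.65,1.3]])
s=manip.sense();q=s['joints']
tg=cart(fk(q),[.57,-.17,.25],Rt(-.05,np.radians(50)),16);o=sim(q,tg)
for x in o[::3]:print(fk(x)[0].round(3),x.round(2))
for r in rows(fk(q),tg):print(r)
"
```

```text
5.83 [ 0.729 -0.409  0.572] [ 0.46  0.35 -0.18  1.89  2.66  0.8   1.02] fkerr 0.0005 [ 0.3  0.6 -0.9]
left 8
sim end [ 0.42  0.35 -0.17  2.09  3.42  0.61  1.45]
[0.0, -2.9, -0.4, -0.8, 2.0, -4.0, -7.0]
[0.0, -5.8, -0.6, -1.8, 4.0, -8.0, -15.0]
[0.0, -8.8, -0.5, -3.1, 7.0, -12.0, -22.0]
[0.0, -11.7, -0.2, -4.6, 9.0, -16.0, -29.0]
[0.0, -14.6, 0.4, -6.2, 12.0, -20.0, -36.0]
[0.0, -17.3, 1.3, -8.1, 15.0, -24.0, -44.0]
[0.0, -19.9, 2.4, -10.2, 18.0, -28.0, -51.0]
[0.0, -22.3, 3.7, -12.4, 21.0, -31.0, -58.0]
[ 0.719 -0.395  0.551] [ 0.48  0.34 -0.18  1.95  2.75  0.79  1.01]
[ 0.689 -0.35   0.491] [ 0.53  0.31 -0.2   2.09  3.01  0.75  1.01]
[ 0.659 -0.305  0.431] [ 0.57  0.29 -0.21  2.19  3.23  0.69  1.05]
[ 0.63  -0.26   0.371] [ 0.58  0.27 -0.21  2.26  3.41  0.6   1.12]
[ 0.6   -0.215  0.31 ] [ 0.55  0.27 -0.21  2.31  3.52  0.49  1.23]
[ 0.57 -0.17  0.25] [ 0.45  0.28 -0.18  2.35  3.53  0.37  1.39]
[0.0, -1.6, 1.3, -1.8, 1.0, -3.0, -4.0]
[0.0, -3.2, 2.5, -3.6, 1.0, -7.0, -8.0]
[0.0, -4.7, 3.8, -5.3, 2.0, -10.0, -12.0]
[0.0, -6.3, 5.0, -7.1, 2.0, -14.0, -16.0]
[0.0, -7.9, 6.3, -8.9, 3.0, -17.0, -20.0]
[0.0, -9.5, 7.6, -10.7, 4.0, -21.0, -24.0]
[0.0, -11.1, 8.8, -12.5, 4.0, -24.0, -28.0]
[0.0, -12.7, 10.1, -14.2, 5.0, -27.0, -32.0]
[0.0, -14.2, 11.4, -16.0, 5.0, -31.0, -35.0]
[0.0, -15.8, 12.6, -17.8, 6.0, -34.0, -39.0]
[0.0, -17.4, 13.9, -19.6, 7.0, -38.0, -43.0]
[0.0, -19.0, 15.1, -21.4, 7.0, -41.0, -47.0]
[0.0, -20.6, 16.4, -23.1, 8.0, -45.0, -51.0]
[0.0, -22.2, 17.7, -24.9, 8.0, -48.0, -55.0]
[0.0, -23.7, 18.9, -26.7, 9.0, -51.0, -59.0]
[0.0, -25.3, 20.2, -28.5, 10.0, -55.0, -63.0]
```

Direct Cartesian move to the viewing pose, in 8 rows plus a finishing call.

Emit:
arm_command --pt "0 -3.2 2.5 -3.6 1 -7 -8" --pt "0 -6.3 5.0 -7.1 2 -14 -16" --pt "0 -9.5 7.6 -10.7 4 -21 -24" --pt "0 -12.7 10.1 -14.2 5 -27 -32" --pt "0 -15.8 12.6 -17.8 6 -34 -39" --pt "0 -19.0 15.1 -21.4 7 -41 -47" --pt "0 -22.2 17.7 -24.9 8 -48 -55" --pt "0 -25.3 20.2 -28.5 10 -55 -63"

```text
t: 6.82
tcp_pos: [0.5703, -0.1687, 0.2501]
ee_rot: [0.906, -0.02, 0.423, 0.007]
force: [0.5, 0.6, -0.8]
opening: -0.0002
```

Emit:
arm_command --pt "0 0 0 0 0 0 0" --pt "0 0 0 0 0 0 0"

```text
t: 7.08
tcp_pos: [0.5721, -0.1691, 0.2523]
ee_rot: [0.904, -0.022, 0.426, 0.006]
force: [0.4, -0.7, 0.2]
opening: 0.0001
```

```bash
python3 - <<'E'
from bench import manip,camera
import cv2,pickle
from h import *
s=manip.sense();c=camera("wrist")
print(s["t"],s["tcp_pos"],s["ee_rot"],s["joints"].round(2),s["force"])
print(move(s,[.57,-.17,.25],Rt(-.05,np.radians(50))))
pickle.dump((s,c),open("pics/w2.pkl","wb"))
cv2.imwrite("pics/w2.png",cv2.resize(c["image"][:,:,::-1],(768,576),interpolation=cv2.INTER_CUBIC))
E
```

```text
7.075 [ 0.57212508 -0.16911059  0.2522766 ] [ 0.90440565 -0.02241409  0.42603766  0.00632004] [ 0.46  0.29 -0.19  2.34  3.56  0.37  1.37] [ 0.44231735 -0.65574046  0.17730057]
(array([-0.31,  0.1 , -0.02]), array([-0.5, -0.4, -0.2]))
```

View pics/w2.png

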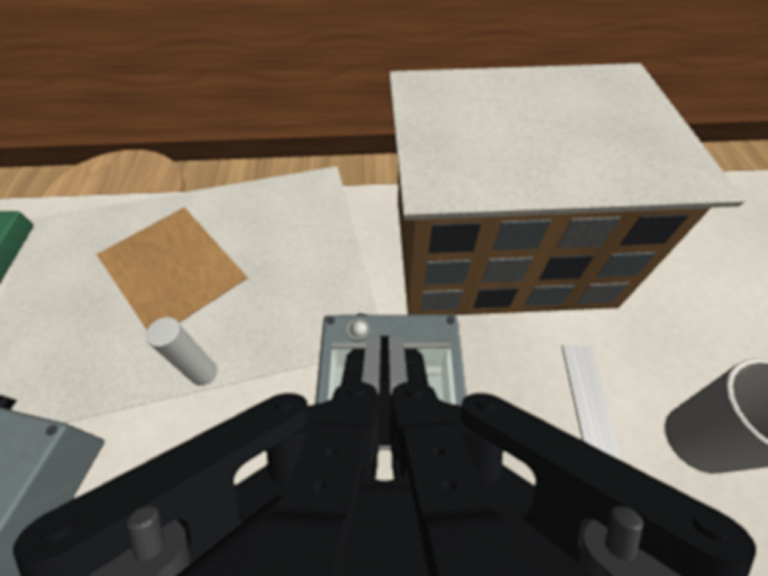

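```bash
python3 - <<'E'
import cv2,pickle
s,c=pickle.load(open("pics/w1.pkl","rb"))
im=c["image"][125:225,190:300,::-1]
cv2.imwrite("pics/w1c.png",cv2.resize(im,None,fx=6,fy=6,interpolation=cv2.INTER_CUBIC))
E
```

```text
(no output)
```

View pics/w1c.png

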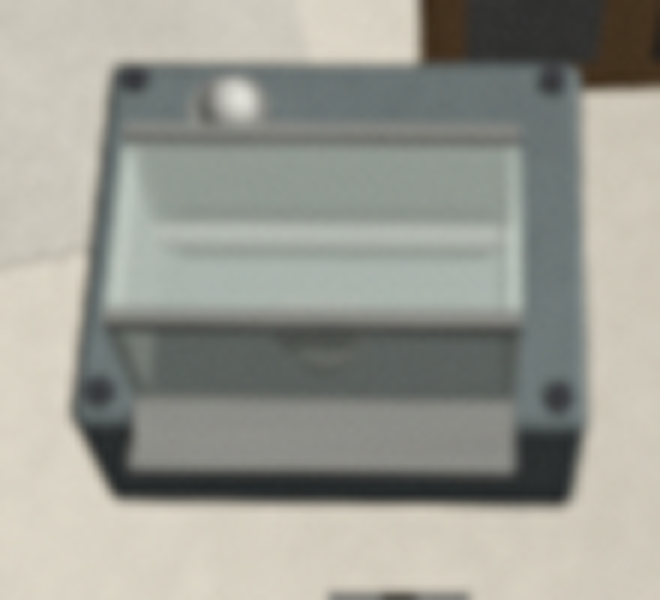

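```bash
cat >> h.py <<'E'
def wray(s,c,u,v,z):
    M=c["mount"];R0=Ro.from_quat(s["ee_rot"]).as_matrix()
    o=R0@M[:3,3]+s["tcp_pos"];d=R0@M[:3,:3]@np.array([(u-c["cx"])/c["fx"],(v-c["cy"])/c["fy"],1])
    return o+d*(z-o[2])/d[2]
E
python3 - <<'E'
from h import *
s,c=pickle.load(open("pics/w1.pkl","rb"))
g=lambda x,y,z:wray(s,c,190+(x+.5)/6-.5,125+(y+.5)/6-.5,z)
C=[g(*p,.06) for p in[(113,64),(579,66),(584,428),(72,415)]]
S=[g(*p,.06) for p in[(132,78),(551,82),(558,397),(97,391)]]
L=[g(128,470,.068),g(516,472,.068)]
for n,A in(("corn",C),("screw",S),("lip",L)):
    print(n,np.array(A).round(4)[:,:2].tolist(),"mean",np.mean(A,0).round(4))
    A=np.array(A)
    if len(A)==4:
        y=(A[0]-A[1]+A[3]-A[2]);x=(A[0]-A[3]+A[1]-A[2]);print(np.arctan2(-y[0],y[1]),np.arctan2(x[1],x[0]),np.linalg.norm(x)/2,np.linalg.norm(y)/2)
    else:
        y=A[0]-A[1];print(np.arctan2(-y[0],y[1]),np.linalg.norm(y))
E
```

```text
corn [[0.7046, -0.1154], [0.6984, -0.2433], [0.591, -0.2371], [0.5989, -0.1106]] mean [ 0.6482 -0.1766  0.06  ]
-0.055349713103069256 -0.05178046596847301 0.10665306521908537 0.12739419081619074
screw [[0.6997, -0.1209], [0.6935, -0.2354], [0.5996, -0.2313], [0.6053, -0.1165]] mean [ 0.6495 -0.176   0.06  ]
-0.05196055840330453 -0.045224216474305856 0.09423587351317451 0.11479196077482368
lip [[0.5805, -0.1269], [0.5768, -0.2194]] mean [ 0.5786 -0.1731  0.068 ]
-0.03947966824333085 0.09256144073775052
```

```bash
cat > bx.py <<'E'
from p2 import *
from bench import manip
O=np.array([.649,-.177]);TH=-.05
def bw(x,z,y=0):
    c,s=np.cos(TH),np.sin(TH);return np.array([O[0]+(x*c-y*s)/1e3,O[1]+(x*s+y*c)/1e3,z/1e3])
def wb(p):
    c,s=np.cos(TH),np.sin(TH);d=(np.array(p[:2])-O)*1e3;return np.array([d[0]*c+d[1]*s,-d[0]*s+d[1]*c,p[2]*1e3])
def st():
    s=manip.sense();R=Ro.from_quat(s["ee_rot"]);b=wb(s["tcp_pos"]);x=Ro.from_euler('z',-TH).apply(R.apply([1,0,0]));P=b+11*x
    z=R.apply([0,0,1]);print("t",round(s["t"],2),"tcp_b",b.round(1),"P_b",P.round(1),"tilt",np.degrees(np.arctan2(np.hypot(z[0],z[1]),-z[2])).round(1),"yaw",np.arctan2(z[1],z[0]).round(3),"F",s["force"].round(1),"q",s["joints"].round(2));return s
def plan(wps,tilt,n=4,s=None):
    s=s or manip.sense();c=(s["tcp_pos"],Ro.from_quat(s["ee_rot"]));o=[]
    tg=[];cur=c
    for (x,z) in wps:
        tg+=cart(cur,bw(x,z),Rt(TH,np.radians(tilt)),n);cur=tg[-1]
    q=sim(s["joints"],tg)
    for w,x in zip(wps,q[n-1::n]):print(w,wb(fk(x)[0]).round(1),x.round(2),np.minimum(x-lo,hi-x).min().round(2))
    for r in rows(c,tg):print([round(v,1) for v in r])
E
python3 - <<'E'
from bx import *
st()
plan([(-88,190),(-88,110),(-90,40),(-71,40),(-69,47),(-65,69),(-60,80),(-59,86),(-33,87)],40,4)
E
```

```text
t 7.12 tcp_b [-77.1   4.  252.5] P_b [-70.1   3.9 261. ] tilt 50.5 yaw -0.04 F [-0.6  0.3  0.9] q [ 0.46  0.29 -0.19  2.34  3.56  0.37  1.37]
(-88, 190) [-88.   0. 190.] [ 0.43  0.37 -0.18  2.29  3.55  0.21  1.37] 0.05
(-88, 110) [-88.  -0. 110.] [ 0.31  0.56 -0.04  2.34  3.44  0.45  1.49] 0.09
(-90, 40) [-90.  -0.  40.] [ 0.29  0.74 -0.01  2.35  3.38  0.64  1.56] 0.08
(-71, 40) [-71.   0.  40.] [ 0.28  0.74 -0.01  2.3   3.38  0.6   1.55] 0.13
(-69, 47) [-69.   0.  47.] [ 0.28  0.73 -0.01  2.3   3.38  0.58  1.54] 0.13
(-65, 69) [-65.   0.  69.] [ 0.28  0.67 -0.02  2.29  3.4   0.52  1.52] 0.14
(-60, 80) [-60.   0.  80.] [ 0.29  0.65 -0.03  2.28  3.41  0.48  1.51] 0.15
(-59, 86) [-59.   0.  86.] [ 0.29  0.63 -0.03  2.28  3.41  0.47  1.51] 0.15
(-33, 87) [-33.   0.  87.] [ 0.28  0.65 -0.04  2.22  3.41  0.42  1.49] 0.21
[0.0, -1.4, 0.1, 0.8, -0.0, -3.0, -0.0]
[0.0, -2.8, 0.2, 1.6, -0.0, -5.0, -0.0]
[0.0, -4.1, 0.3, 2.4, -0.0, -8.0, -0.0]
[0.0, -5.5, 0.4, 3.1, -0.0, -10.0, -0.0]
[0.0, -7.1, 0.5, 4.4, -0.0, -10.0, -0.0]
[0.0, -8.6, 0.5, 5.7, -0.0, -10.0, -0.0]
[0.0, -10.1, 0.5, 7.0, -0.0, 
[... 557 characters left out ...]
-10.0, -0.0]
[0.0, -14.8, 0.5, 13.4, -0.0, -10.0, -0.0]
[0.0, -14.4, 0.5, 13.2, -0.0, -10.0, -0.0]
[0.0, -13.9, 0.5, 12.9, -0.0, -10.0, -0.0]
[0.0, -13.4, 0.5, 12.6, -0.0, -10.0, -0.0]
[0.0, -13.1, 0.5, 12.5, -0.0, -10.0, -0.0]
[0.0, -12.8, 0.5, 12.5, -0.0, -10.0, -0.0]
[0.0, -12.5, 0.5, 12.4, -0.0, -10.0, -0.0]
[0.0, -12.2, 0.5, 12.3, -0.0, -10.0, -0.0]
[0.0, -12.1, 0.5, 12.2, -0.0, -10.0, -0.0]
[0.0, -12.0, 0.5, 12.1, -0.0, -10.0, -0.0]
[0.0, -11.8, 0.5, 12.1, -0.0, -10.0, -0.0]
[0.0, -11.7, 0.5, 12.0, -0.0, -10.0, -0.0]
[0.0, -11.3, 0.5, 12.5, -0.0, -10.0, -0.0]
[0.0, -10.8, 0.5, 13.0, -0.0, -10.0, -0.0]
[0.0, -10.4, 0.5, 13.4, -0.0, -10.0, -0.0]
[0.0, -10.0, 0.5, 13.9, -0.0, -10.0, -0.0]
```

Emit:
arm_command --pt "0 -2.8 0.2 1.6 0 -5 0" --pt "0 -5.5 0.4 3.1 0 -10 0" --pt "0 -8.6 0.5 5.7 0 -10 0" --pt "0 -11.7 0.5 8.2 0 -10 0" --pt "0 -11.7 0.5 8.2 0 -10 0" --pt "0 -11.7 0.5 8.2 0 -10 0"

```text
t: 7.88
tcp_pos: [0.5609, -0.172, 0.1111]
ee_rot: [0.938, -0.022, 0.346, 0.004]
force: [0.4, -0.6, 0.7]
opening: 0.0004
```

```bash
python3 - <<'E'
from bx import *
from bench import camera
import cv2,pickle
s=st()
a=camera("side");b=camera("wrist");pickle.dump((s,a,b),open("pics/w3.pkl","wb"))
A=cv2.resize(a["image"][110:230,160:320,::-1],(800,600),interpolation=cv2.INTER_CUBIC);cv2.imwrite("pics/s3.png",A)
cv2.imwrite("pics/w3.png",cv2.resize(b["image"][:,:,::-1],(768,576),interpolation=cv2.INTER_CUBIC))
plan([(-90,40),(-71,40)],40,3)
E
```

```text
t 7.88 tcp_b [-88.2   0.6 111.1] P_b [-79.8   0.6 118.3] tilt 40.5 yaw -0.036 F [ 0.4 -0.6  0.7] q [ 0.32  0.56 -0.05  2.34  3.46  0.47  1.48]
(-90, 40) [-90.  -0.  40.] [0.28 0.74 0.   2.35 3.39 0.64 1.55] 0.08
(-71, 40) [-71.   0.  40.] [ 0.27  0.74 -0.    2.3   3.39  0.61  1.54] 0.13
[0.0, -1.6, 0.0, 1.8, -0.0, -0.0, 0.0]
[0.0, -3.2, 0.1, 3.6, -0.0, -0.0, 0.0]
[0.0, -4.8, 0.1, 5.3, -0.0, -1.0, 0.0]
[0.0, -4.3, 0.1, 5.7, -0.0, -1.0, 0.0]
[0.0, -3.9, 0.1, 6.2, -0.0, -1.0, 0.0]
[0.0, -3.4, 0.1, 6.6, -0.0, -1.0, 0.0]
```

View pics/s3.png

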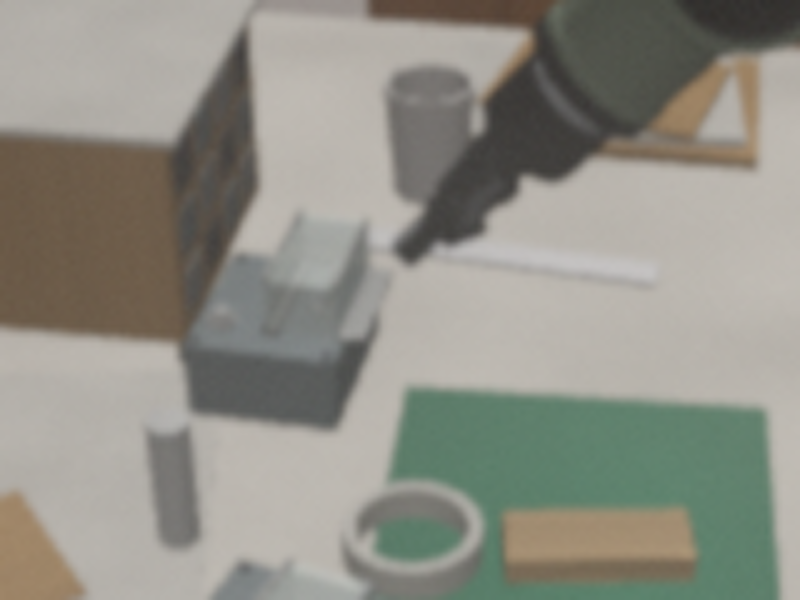

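View pics/w3.png

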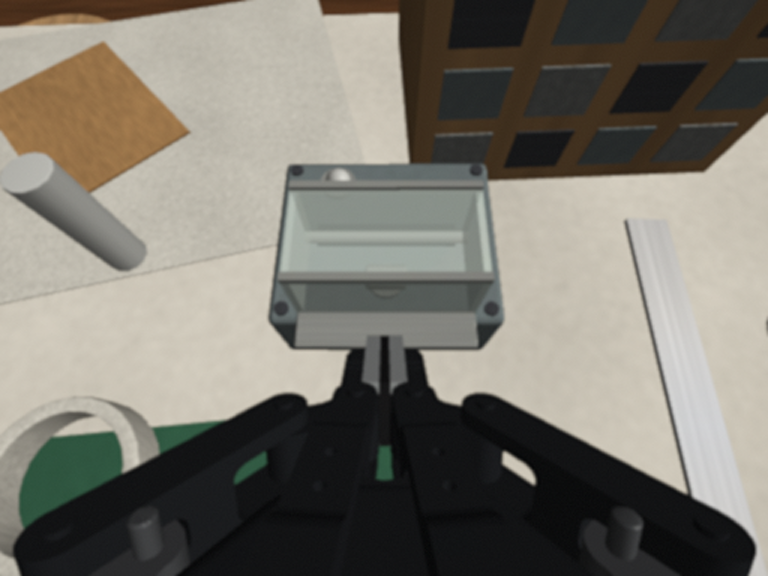

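The wrist view shows the finger at column 384 against a lip midpoint at column about 386, so it is centred. The tip sits in front of and above the lip, which has its front edge at row about 346. I cross-check the box pose from this view before descending.

```bash
python3 - <<'E'
from bx import *
from h import wray
import pickle
s,a,b=pickle.load(open("pics/w3.pkl","rb"))
for u,v,z in[(295,345,.068),(478,348,.068),(288,165,.06),(486,165,.06),(297,171,.06),(476,170,.06),(491,309,.06),(281,308,.06)]:
    p=wray(s,b,(u+.5)/1.5-.5,(v+.5)/1.5-.5,z);print((u,v),p.round(4),wb(p).round(1))
E
```

```text
(295, 345) [ 0.581  -0.1272  0.068 ] [-70.4  46.3  68. ]
(478, 348) [ 0.5753 -0.2188  0.068 ] [-71.6 -45.5  68. ]
(288, 165) [ 0.7029 -0.1155  0.06  ] [50.7 64.1 60. ]
(486, 165) [ 0.6965 -0.2426  0.06  ] [ 50.8 -63.1  60. ]
(297, 171) [ 0.6977 -0.1215  0.06  ] [45.9 57.9 60. ]
(476, 170) [ 0.6929 -0.2356  0.06  ] [ 46.7 -56.3  60. ]
(491, 309) [ 0.5985 -0.2308  0.06  ] [-47.7 -56.3  60. ]
(281, 308) [ 0.6044 -0.1169  0.06  ] [-47.5  57.8  60. ]
```

Emit:
arm_command --pt "0 -1.6 0 1.8 0 0 0" --pt "0 -3.2 0.1 3.6 0 0 0" --pt "0 -4.8 0.1 5.3 0 -0.5 0" --pt "0 -4.8 0.1 5.3 0 -0.5 0"

```text
t: 8.48
tcp_pos: [0.5583, -0.172, 0.0385]
ee_rot: [0.94, -0.022, 0.341, 0.004]
force: [0.3, -0.4, -0.3]
opening: -0.0003
```

```bash
python3 - <<'E'
from bx import *
s=st()
plan([(-71,40),(-69,47),(-65,69)],40,3)
E
```

```text
t 8.47 tcp_b [-90.8   0.4  38.5] P_b [-82.4   0.4  45.5] tilt 39.9 yaw -0.035 F [ 0.3 -0.4 -0.3] q [ 0.29  0.74 -0.01  2.35  3.41  0.64  1.54]
(-71, 40) [-71.   0.  40.] [ 0.27  0.74 -0.    2.3   3.39  0.61  1.54] 0.13
(-69, 47) [-69.   0.  47.] [ 0.27  0.73 -0.01  2.3   3.39  0.59  1.53] 0.13
(-65, 69) [-65.   0.  69.] [ 0.28  0.67 -0.02  2.29  3.41  0.52  1.51] 0.14
[0.0, 0.5, 0.0, 0.4, -0.0, 0.0, 0.0]
[0.0, 1.1, 0.0, 0.8, -0.0, 0.0, 0.0]
[0.0, 1.6, 0.1, 1.2, -1.0, 0.0, 0.0]
[0.0, 1.8, 0.1, 1.0, -1.0, 0.0, 0.0]
[0.0, 2.0, 0.1, 0.9, -1.0, 0.0, 0.0]
[0.0, 2.2, 0.1, 0.7, -1.0, 0.0, 0.0]
[0.0, 2.8, 0.0, 0.3, -1.0, 0.0, 0.0]
[0.0, 3.4, 0.0, -0.2, -1.0, 0.0, 0.0]
[0.0, 3.9, 0.0, -0.7, -1.0, 0.0, 0.0]
```

Emit:
arm_command --pt "0 0.5 0 0.4 0 0 0" --pt "0 1.1 0 0.8 0 0 0" --pt "0 1.6 0.1 1.2 -1 0 0" --pt "0 1.6 0.1 1.2 -1 0 0" --pt "0 1.8 0.1 1.0 -1 0 0" --pt "0 2.2 0.1 0.7 -1 0 0" --pt "0 2.8 0 0.3 -1 0 0" --pt "0 2.8 0 0.3 -1 0 0"

```text
t: 9.48
tcp_pos: [0.5819, -0.1731, 0.0548]
ee_rot: [0.94, -0.024, 0.341, 0.013]
force: [-1.6, 0.2, -0.9]
opening: -0.0003
```

```bash
cat > look.py <<'E'
from bx import *
from bench import camera
import cv2,sys
n=sys.argv[1];s=st()
a=camera("side")["image"];b=camera("wrist")["image"]
A=cv2.resize(a[125:205,180:270,::-1],(450,400),interpolation=cv2.INTER_CUBIC);B=cv2.resize(b[80:280,170:345,::-1],(350,400),interpolation=cv2.INTER_CUBIC)
cv2.imwrite(f"pics/{n}.png",np.hstack([A,B]))
E
python3 look.py l1; python3 -c "
from bx import *
plan([(-65,69),(-60,80)],40,3)"
```

```text
t 9.47 tcp_b [-67.3   0.5  54.8] P_b [-58.8   0.5  61.8] tilt 39.9 yaw -0.063 F [-1.6  0.2 -0.9] q [0.26 0.71 0.   2.3  3.38 0.57 1.53]
(-65, 69) [-65.   0.  69.] [ 0.28  0.67 -0.02  2.29  3.41  0.52  1.51] 0.14
(-60, 80) [-60.   0.  80.] [ 0.28  0.65 -0.02  2.28  3.41  0.49  1.5 ] 0.15
[0.0, 0.4, 0.0, -0.3, 0.0, 0.0, 0.0]
[0.0, 0.8, 0.0, -0.7, 0.0, 0.0, 0.0]
[0.0, 1.1, 0.1, -1.0, 0.0, 0.0, 0.0]
[0.0, 1.5, 0.1, -1.1, 0.0, 0.0, 0.0]
[0.0, 1.9, 0.1, -1.3, 0.0, 0.0, 0.0]
[0.0, 2.2, 0.1, -1.5, 0.0, 0.0, 0.0]
```

View pics/l1.png

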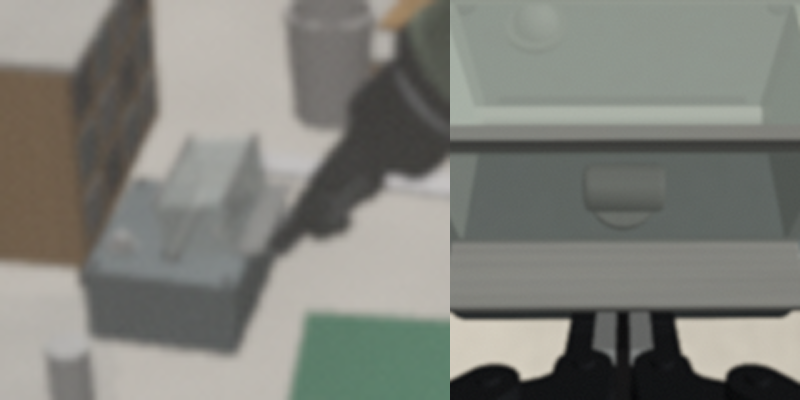

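The wrist view on the right shows the finger under the lip at column about 622. The toggle crossbar, a cylinder at (625,188), is in line with it. The side view agrees. Next I lift along the lip's arc.

Emit:
arm_command --pt "0 0.4 0 -0.3 0 0 0" --pt "0 0.8 0 -0.7 0 0 0" --pt "0 1.1 0 -1.0 0 0 0" --pt "0 1.5 0 -1.1 0 0 0" --pt "0 1.9 0 -1.3 0 0 0" --pt "0 1.9 0 -1.3 0 0 0"

```text
t: 10.32
tcp_pos: [0.5881, -0.1733, 0.0766]
ee_rot: [0.94, -0.024, 0.341, 0.013]
force: [0.1, -0.0, 0.0]
opening: -0.0002
```

```bash
python3 look.py l2; python3 -c "
from bx import *
plan([(-59,86),(-45,87),(-33,87)],40,3)"
```

```text
t 10.32 tcp_b [-61.    0.7  76.6] P_b [-52.6   0.7  83.6] tilt 39.9 yaw -0.063 F [ 0.1 -0.   0. ] q [ 0.27  0.65 -0.01  2.29  3.39  0.5   1.51]
(-59, 86) [-59.   0.  86.] [ 0.28  0.63 -0.03  2.28  3.42  0.47  1.5 ] 0.15
(-45, 87) [-45.   0.  87.] [ 0.28  0.64 -0.03  2.24  3.42  0.44  1.49] 0.19
(-33, 87) [-33.   0.  87.] [ 0.28  0.65 -0.03  2.22  3.42  0.42  1.49] 0.21
[0.0, 0.3, 0.0, -0.2, 0.0, 0.0, 0.0]
[0.0, 0.5, 0.1, -0.4, 0.0, 0.0, 0.0]
[0.0, 0.8, 0.1, -0.6, 0.0, 0.0, 0.0]
[0.0, 1.2, 0.1, -0.3, 0.0, 0.0, 0.0]
[0.0, 1.6, 0.1, -0.1, 0.0, 0.0, 0.0]
[0.0, 1.9, 0.1, 0.2, 0.0, 0.0, 0.0]
[0.0, 2.3, 0.1, 0.5, 0.0, 0.0, 0.0]
[0.0, 2.6, 0.1, 0.7, 0.0, 0.0, 0.0]
[0.0, 2.9, 0.1, 1.0, 0.0, 0.0, 0.0]
```

View pics/l2.png

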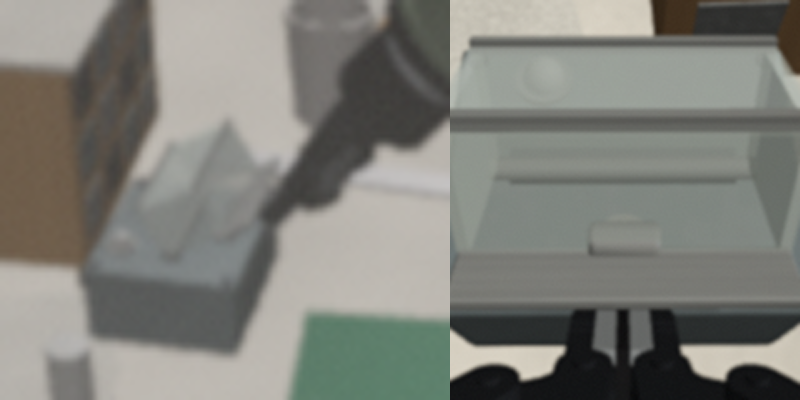

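The guard is up about 25° and rests on the finger, with the toggle crossbar at (625,238) still forward. Next I lift a little more and push rearward.

Emit:
arm_command --pt "0 0.3 0 -0.2 0 0 0" --pt "0 0.6 0 -0.6 0 0 0" --pt "0 0.6 0 -0.6 0 0 0" --pt "0 0.9 0 -0.4 0 0 0" --pt "0 1.2 0 -0.1 0 0 0" --pt "0 1.5 0 0.1 0 0 0" --pt "0 1.5 0 0.1 0 0 0"

```text
t: 11.3
tcp_pos: [0.6003, -0.1738, 0.0851]
ee_rot: [0.94, -0.024, 0.341, 0.013]
force: [-0.7, 0.2, -0.4]
opening: 0.0001
```

```bash
python3 look.py l3; python3 -c "
from bx import *
plan([(-40,86),(-33,86),(-28,86)],40,2)"
```

```text
t 11.3 tcp_b [-48.8   0.7  85.1] P_b [-40.4   0.8  92.1] tilt 39.9 yaw -0.063 F [-0.7  0.2 -0.4] q [ 0.27  0.64 -0.02  2.26  3.4   0.46  1.5 ]
(-40, 86) [-40.   0.  86.] [ 0.28  0.64 -0.03  2.23  3.42  0.44  1.49] 0.2
(-33, 86) [-33.   0.  86.] [ 0.28  0.65 -0.03  2.22  3.42  0.42  1.49] 0.21
(-28, 86) [-28.   0.  86.] [ 0.28  0.65 -0.04  2.21  3.42  0.42  1.48] 0.22
[0.0, 0.4, 0.0, 0.3, 0.0, 0.0, 0.0]
[0.0, 0.8, 0.1, 0.5, 0.0, 0.0, 0.0]
[0.0, 1.0, 0.1, 0.7, 0.0, 0.0, 0.0]
[0.0, 1.3, 0.1, 1.0, 0.0, 0.0, 0.0]
[0.0, 1.5, 0.1, 1.1, 0.0, 0.0, 0.0]
[0.0, 1.7, 0.1, 1.3, 0.0, 0.0, 0.0]
```

View pics/l3.png

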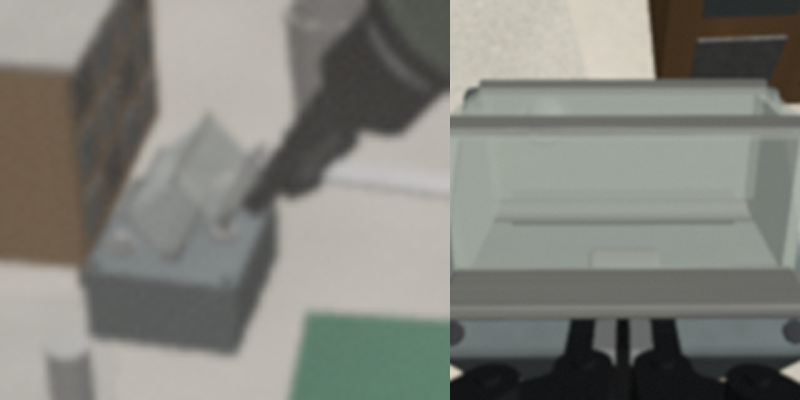

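Emit:
arm_command --pt "0 0.4 0 0.3 0 0 0" --pt "0 0.8 0 0.6 0 0 0" --pt "0 1.2 0 0.9 0 0 0" --pt "0 1.2 0 0.9 0 0 0"

```text
t: 11.9
tcp_pos: [0.6153, -0.1746, 0.0858]
ee_rot: [0.94, -0.024, 0.341, 0.012]
force: [-0.5, -0.4, -0.5]
opening: 0.0001
```

```bash
python3 look.py l4; python3 -c "
from bx import *
plan([(-28,86),(-24,86)],40,2)"
```

```text
t 11.9 tcp_b [-33.8   0.7  85.8] P_b [-25.4   0.7  92.9] tilt 39.9 yaw -0.062 F [-0.5 -0.4 -0.5] q [ 0.26  0.65 -0.02  2.22  3.4   0.43  1.49]
(-28, 86) [-28.   0.  86.] [ 0.28  0.65 -0.04  2.21  3.42  0.41  1.49] 0.22
(-24, 86) [-24.   0.  86.] [ 0.28  0.65 -0.04  2.2   3.42  0.41  1.48] 0.23
[0.0, 0.2, 0.0, 0.2, 0.0, 0.0, 0.0]
[0.0, 0.5, 0.1, 0.4, 0.0, 0.0, 0.0]
[0.0, 0.6, 0.1, 0.5, 0.0, 0.0, 0.0]
[0.0, 0.8, 0.1, 0.6, 0.0, 0.0, 0.0]
```

View pics/l4.png

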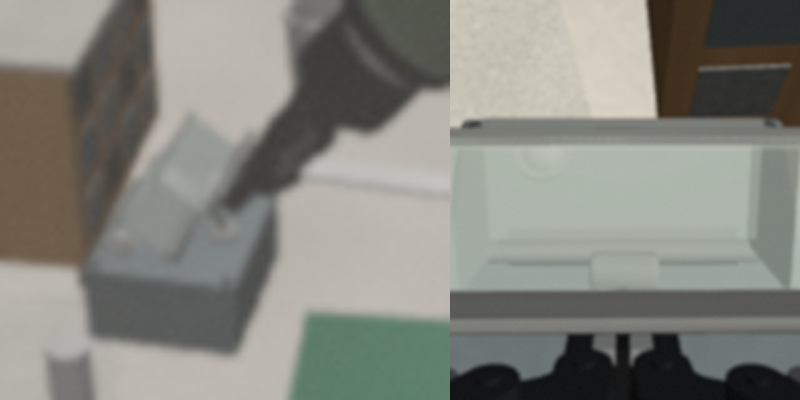

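Emit:
arm_command --pt "0 0.1 0 0.1 0 0 0" --pt "0 0.2 0 0.2 0 0 0" --pt "0 0.3 0 0.2 0 0 0" --pt "0 0.3 0 0.2 0 0 0"

```text
t: 12.5
tcp_pos: [0.6166, -0.1749, 0.0854]
ee_rot: [0.94, -0.025, 0.339, 0.013]
force: [-17.8, 2.6, 9.5]
opening: -0.0002
```

Emit:
arm_command --pt "0 0.1 0 0.1 0 0 0" --pt "0 0.2 0 0.2 0 0 0" --pt "0 0.2 0 0.2 0 0 0"

```text
t: 12.88
tcp_pos: [0.6178, -0.175, 0.085]
ee_rot: [0.941, -0.025, 0.338, 0.013]
force: [-39.7, 5.1, 29.5]
opening: -0.0005
```

```bash
python3 look.py l5
```

```text
t 12.88 tcp_b [-31.3   0.4  85. ] P_b [-22.8   0.4  92. ] tilt 39.6 yaw -0.064 F [-39.7   5.1  29.5] q [ 0.26  0.65 -0.02  2.21  3.4   0.41  1.49]
```

View pics/l5.png

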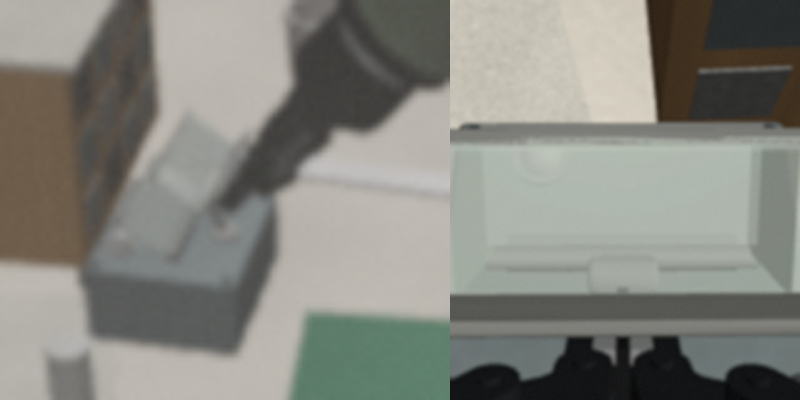

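The contact force climbed to about 49 N with the finger corner at x≈-23 mm, so the toggle is hard on its rear stop. I back off and draw the finger out along its own axis.

Emit:
arm_command --pt "0 -0.3 0 -0.5 0 0 0" --pt "0 -0.3 0 -1.5 0 0 0" --pt "0 -0.3 0 -3 0 0 0" --pt "0 -0.3 0 -5 0 0 0" --pt "0 -0.3 0 -7 0 0 0" --pt "0 -0.3 0 -9 0 0 0" --pt "0 -0.3 0 -10 0 0 0" --pt "0 -0.3 0 -10 0 0 0"

```text
t: 13.98
tcp_pos: [0.5551, -0.1712, 0.1617]
ee_rot: [0.939, -0.025, 0.342, 0.013]
force: [1.1, 0.3, -0.5]
opening: -0.0001
```

```bash
python3 - <<'E'
from bx import *
from bench import camera
import cv2
s=st()
a=camera("side")["image"];b=camera("wrist")["image"]
A=cv2.resize(a[125:205,180:270,::-1],(450,400),interpolation=cv2.INTER_CUBIC);B=cv2.resize(b[90:290,170:345,::-1],(350,400),interpolation=cv2.INTER_CUBIC)
cv2.imwrite("pics/l6.png",np.hstack([A,B]))
E
```

```text
t 13.97 tcp_b [-94.1   1.1 161.7] P_b [-85.7   1.2 168.8] tilt 40.0 yaw -0.063 F [ 1.1  0.3 -0.5] q [ 0.35  0.42 -0.09  2.33  3.48  0.31  1.44]
```

View pics/l6.png

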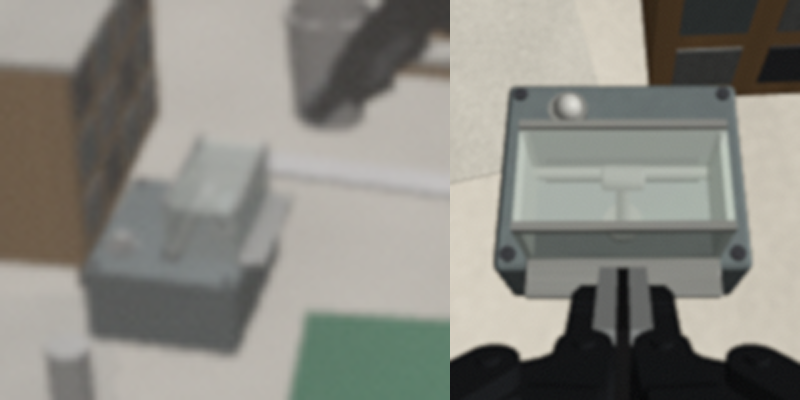

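```bash
python3 - <<'E'
from bx import *
from h import wray
from bench import camera
import cv2
s=manip.sense();c=camera("wrist");b=c["image"]
cv2.imwrite("pics/l7.png",cv2.resize(b[125:245,190:330,::-1],(700,600),interpolation=cv2.INTER_CUBIC))
top=camera("top")["image"];cv2.imwrite("pics/top7.png",cv2.resize(top[:,:,::-1],(768,576)))
for (u,v,z) in[(624,178,90),(527,292,68),(718,292,68)]:
    print((u,v),wb(wray(s,c,170+(u-450+.5)/2-.5,90+(v+.5)/2-.5,z/1e3)).round(1))
E
```

```text
(624, 178) [-20.4   0.3  90. ]
(527, 292) [-68.6  45.5  68. ]
(718, 292) [-68.9 -43.5  68. ]
```

View pics/l7.png

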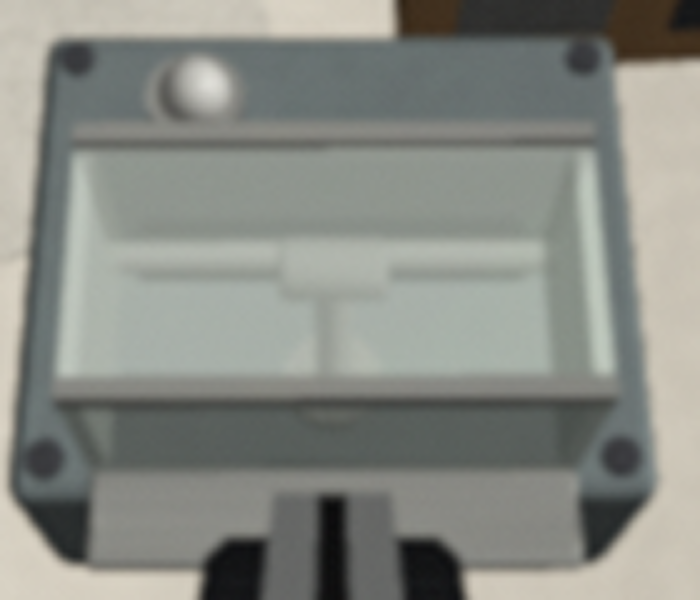

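View pics/top7.png

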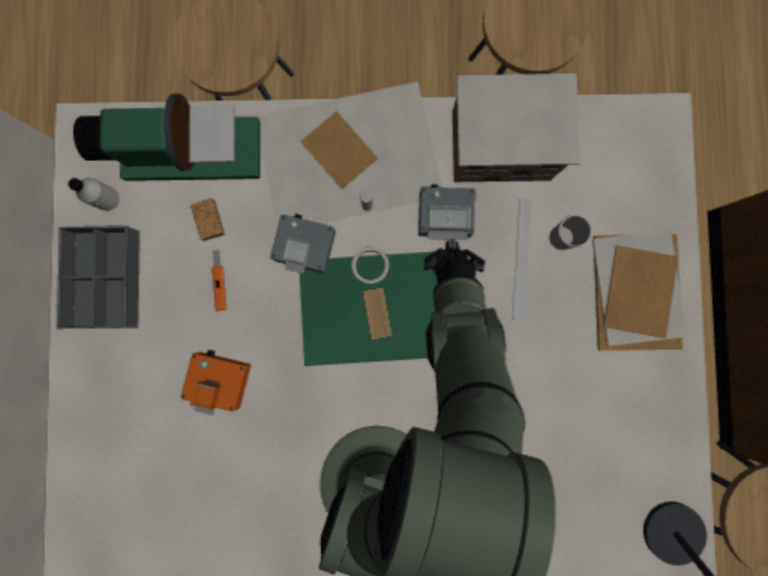

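```bash
python3 - <<'E'
from bench import manip
s=manip.sense();print(s["t"],s["force"]);print(manip.hand_in())
E
```

```text
14.175 [ 0.83000416  0.57003324 -1.13117085]
the job is handed in; nothing more can be done
None
```

The wide-guarded switch is on and its guard is shut. I handed the job in at about 14.2 s of the allowed 54 s. With the fingers shut, I went under the lip at about 40° tilt and lifted the guard. While it rested on the finger I pushed the toggle to its rear stop, then drew the finger out along its own axis.

**Last checks:**
- **Toggle:** the final wrist picture puts the crossbar at x ≈ -20.4 mm in the box's frame. Fully on is about -20 mm by the box's geometry, and off is -42 mm.
- **Guard:** it looks fully down in both the wrist and side pictures. The lip edge read -69 to -70 mm against -71 mm when shut, which I take as picture-reading error.
- **Other things:** in the top view the narrow-guarded box, the orange look-alike and the loose items are where they were. The finger was clear of everything, with only sensor noise on the wrist force.

**What went less well:**
- **Push force:** the last millimetres against the stop took the measured wrist force to about 49 N, more than needed. It came through the fingertip and stayed under the 120 N wrist limit. I cannot confirm how the 40 N limit on the arm and gripper body treats it.
- **Guard angle:** I did not measure it during the push. By geometry it was about 35° when the finger met the toggle and about 50° at the end.
- **Detour:** my first approach ran the wrist into joint limits, so I took the arm to another wrist configuration above the bench before starting.

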